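# Open the sprung cash box and hang the coin cup in it

## Task

Open the grey cash box: press the black catch on its front so that the sprung lid pops up, then take charge of the lid and ease it over until it stands open on its back stop, without letting it drop or slam and without forcing the plastic catch. Then hang the small grey coin cup inside the box by its own hook, over the rim of the left-hand wall where the lid has its notch (the middle of that wall), and leave it hanging there; do not shift the glue stick or the mouse.

Things in the scene. Friction and masses are not known exactly. Their poses are not given: they have to be found in the camera images.
- cash_box: Grey steel cash box, fixed to the desk: 146 mm deep (x), 190 wide (y), walls 3 mm, rim 70 mm above the desk, inner floor at 5 mm. Origin: centre of underside. x points from front to hinge side (away from the robot), y to its left-hand wall (outer face y = +95 mm, inner +92), z up. A power bank lies on its floor, top 28 mm above the desk, clear of its left wall.
- lid (a joint): Lid angle (rad): 0 shut, 1.75 on its back stop. Shell 154 x 198 mm, 0.2 kg, top 80 mm up when shut, skirt 13 mm deep at front and sides, with a 70 mm notch in its left skirt for the cup's hook. Let go by the catch, it pops to 0.45 to 0.65 rad and rests on its soft lifter pin. Left alone, it falls back from below about 1.45 rad; beyond that it falls to the stop and stays there.
- lid_hinge (a point): Middle of the lid's hinge axis, which runs along the box's y at its rear edge: x = +77 mm, z = 68 mm in the box's frame. The sprung lifter pin, 9 mm thick, stands in the right rear corner of the box at x = +43, y = -80 mm.
- lid_front (a point): Lower edge of the middle of the lid's front skirt, 154 mm from the hinge axis; moves with the lid. Shut, it is 77 mm in front of the box's centre, 65 mm above the desk. When the lid has popped, the gap between this edge and the box's rim is free: a finger tilted forward can go in under it, then push the lid up and back.
- catch_pad (a point): Middle of the top of the black catch pad, a ridged rocker 38 mm wide, 28 mm deep at the middle of the box's front, 65 mm above the desk, 15 mm below the lid's top. Pressed down 4 to 5 mm near its front edge (10 mm in front of this point) with 2 to 3 N it frees the lid (further back it takes up to 6 N); it bottoms at 8 mm and springs back. It breaks at 20 N. A tooth stands up 20 mm behind it.
- catch (a joint): Rocking angle of the catch (rad): 0 at rest, about 0.15 lets the lid go, 0.30 is its bottom stop.
- coin_cup: Loose open cup of grey plastic, 30 to 65 g, upright on the desk: 46 mm long (its x), 32 wide (its y), 44 high. Origin: centre of its underside. A hook 28 mm wide leaves the top of its +y side and turns down, ending 19 mm above the underside, 29 mm from the centre. Grip it near the top across its end faces (46 mm apart along x). Hung, +y faces the box's left wall, underside 29 mm above the desk.
- hook_slot (a point): Top of the cup's hook slot, midway between cup wall and hook: 20 mm from the cup's centre along its +y, 41 mm above its underside. The slot is 7.5 mm wide and takes the 3 mm box wall; hung, this point is on the rim, up to 2.5 mm to the left of the wall's centre line.
- left_rim (a point): Middle of the top edge of the box's left wall, 70 mm above the desk, on the wall's centre line. The hook belongs here, within 20 mm along the wall.
- glue_stick: Upright glue stick with a dark grey cap, 27 mm across, 90 mm high; not to be shifted. Origin under its centre, z up.
- mouse: Black computer mouse, 104 x 60 x 36 mm, lying flat right of the box; not to be shifted.
Not all that is in view belongs to the job. Of the things that look like the coin_cup, the largest one is meant.

How it is judged:
By the outcome, as a careful person would: the job done as asked, in the order asked, and still so for the second after the job is handed in, with the robot touching nothing.
It also fails if it takes over 64 s, if anything falls off the work surface, if the arm or the gripper's body presses on something with over 40 N, if the wrist force passes 120 N, or if a joint passes its speed limit or range.

## Robot

A 6-joint arm with a two-finger parallel gripper is mounted at the origin on a cart in front of the work surface, level with it; the furniture and walls round the work are solid. World frame = base frame: x ahead of the robot, y to its left, z up, the work surface at z = 0. Lengths are in m, angles in rad, forces in N, time in s.
With the tool pointing down it reaches from about 0.35 to 0.975 m from the base axis. Payload 4.9 kg.
Tool frame: the origin (TCP) lies midway between the tips of the shut fingers; the grasp point (between the pads) lies 19 mm behind it; z points along the fingers, y is the line along which they close (so a half turn about z gives the same grasp; the last joint's range is limited). The gripper opens to 85 mm and grips with 20 to 120 N. Pads are 22 mm wide; open, the fingers measure 114 mm over their backs; the gripper's body (76 mm by 85 mm) begins 54 mm behind the grasp point. The pads swing forward as they close: fully open they stand 13 mm farther back than shut.
Start: joints at [1.086, 0.053, 1.613, -0, 1.476, -0.119], TCP at [0.224, 0.584, 0.206] pointing down, gripper open.
Joint ranges: [-3.01, 3.01], [-1.01, 2.22], [0.06, 2.58], [-1.02, 4.17], [0.09, 2.62], [-3.14, 3.14]. Speed limits (rad/s): [2.57, 2.57, 3.14, 3.14, 3.14, 3.14].

## Interface

Orientations are given as a unit quaternion [w, x, y, z].
In Python, from plant import * gives the robot as it stands.
- The arm moves only by the tool jog_arm, never from a script. Its argument "targets" is a list of rows, each a list of 3 entries, a list of its own where there are three numbers: the shift along the tool's x, y, z in units of 25 mm (1.0 is 25 mm), then the turn, a rotation vector about the tool's x, y, z in units of 8 degrees (1.0 is 8 degrees), then the opening in per cent of the stroke, from 0 (shut) to 100 (fully open). A call has 1 to 8 rows; each row is the pose to reach, as a shift and turn from the pose commanded when the call began, along the tool's axes at that moment; what a row does not reach only later rows make up. A row lasts 1/8 s, in which the tool goes at most 62.5 mm and 10.7 degrees, less where a joint would pass 70% of its speed; a pose out of reach is approached as far as the arm can. A call with a gripper value outside its range is refused whole. The fingers move at their own pace and stop on an object; the grip force is fixed at half the most. Time passes only in rows, so rows that repeat a pose let the fingers close. It gives the time, the measured TCP pose, the force, the opening and the grip force at its end, in the units of the state.
- state(): the state, without advancing time (a new reading comes with each control period).
- grab_frame(name): name is "scene" or "top"; returns (picture, depth): 480x640x3 uint8, red, green, blue; 480x640 float32, m along the optical axis (not along the pixel's ray), 0 where there is no reading.
- camera_params(name): a dict with "fovy" (degrees; the focal length in pixels is half the picture's height over the tangent of half this angle, whatever the lens; pixels are square), "cx", "cy" (the principal point, pixels), "rvec" (rotation vector, rad) and "tvec" (3), from world to camera coordinates, as OpenCV has them. Camera axes: x right, y down, z forward; pixel columns grow to the right and rows downward; lengths in m; the calibration is good to about 2 mm. A picture is of the moment at which its call begins. camera_params takes no time and is no camera call.
- job_done(): hands the job in; it is judged then, once.
The state is a dict: "time": time; "joint_pos": joint angles; "joint_vel": joint speeds; "joint_efforts": joint torques, N m; "tool_pos": TCP position; "tool_rot": TCP orientation; "contact_force": force on the tool from outside, world axes, zero at the start; "ft_torque": the same for the moment, N m; "gripper_width": opening from 0.0 (shut) to 1.0 (fully open); "grasp_force": force on a finger pad.
Only numpy, scipy, OpenCV 4.12 (cv2) and the standard library are available. Lean on these libraries where they do the work, as an engineer would, in place of code of your own. Each camera call takes 0.05 s, during which the arm holds its last target. There are 200 camera calls.

## Working session

There is one attempt and no reset: what is moved stays moved. The work goes in short steps, Python scripts to look and compute and a tool call to move; the robot and the scene stay as the last step left them, time stands still between calls to the robot, and variables do not carry over. Pictures are saved under pics/ and viewed, at most 14 in all, crops included, and the job is handed in when it is done.

Besides the shell and the picture viewer there is one more tool, called after "Emit:" as a command line: name --argument value ..., lists and objects as JSON in quotes. jog_arm: Moves the arm, as the interface text tells. Its arguments: {"type":"object","properties":{"targets":{"type":"array"}},"required":["targets"]}

```bash
mkdir -p pics; cat > h.py <<'E'
from plant import *
import numpy as np, cv2
from scipy.spatial.transform import Rotation as R
def cam(n):
    p=camera_params(n); f=240/np.tan(np.radians(p['fovy'])/2)
    return f,p['cx'],p['cy'],R.from_rotvec(np.ravel(p['rvec'])).as_matrix(),np.ravel(p['tvec'])
def ray(n,u,v,z):
    f,cx,cy,M,t=cam(n); c=-M.T@t; d=M.T@np.array([(u-cx)/f,(v-cy)/f,1]); return c+d*(z-c[2])/d[2]
def cloud(n,dep):
    f,cx,cy,M,t=cam(n); v,u=np.mgrid[:480,:640]
    P=np.stack([(u-cx)/f*dep,(v-cy)/f*dep,dep],-1); return (P-t)@M
def proj(n,P):
    f,cx,cy,M,t=cam(n); q=M@np.array(P)+t; return f*q[0]/q[2]+cx,f*q[1]/q[2]+cy
def grab(n,name):
    i,d=grab_frame(n); cv2.imwrite(f'pics/{name}.png',i[:,:,::-1]); np.save(f'pics/{name}.npy',d); return i,d
E
python3 -c "
from h import *
for n in ('scene','top'):
    grab(n,n+'0'); f,cx,cy,M,t=cam(n); print(n,camera_params(n),-M.T@t)
a=cv2.imread('pics/scene0.png');b=cv2.imread('pics/top0.png')
s=state();print(s)
"
```

```text
scene {'fovy': 52.03369432279144, 'cx': 319.12162060377875, 'cy': 244.00894741544553, 'rvec': array([ 2.12528765, -1.03290821,  0.43298631]), 'tvec': array([-0.21380996,  0.4324532 ,  0.56432499])} [ 0.04658541 -0.24715441  0.69852534]
top {'fovy': 46.02939699733187, 'cx': 325.0045326291007, 'cy': 231.89395214756857, 'rvec': array([ 2.18458561, -2.14749929,  0.07075534]), 'tvec': array([0.16453856, 0.56319098, 1.18678771])} [0.45464552 0.14646986 1.23473322]
{'time': 0.1, 'joint_pos': array([ 1.08600642e+00,  5.33013285e-02,  1.61413505e+00, -2.20229449e-06,
        1.47601934e+00, -1.19002922e-01]), 'joint_vel': array([-0.00045301, -0.00085807, -0.00237284,  0.00035083,  0.00076937,
        0.00030102]), 'joint_efforts': array([ 6.41550760e-04, -3.94901454e+01, -3.71365607e+01, -1.40291763e-04,
        3.86935193e-03, -2.07029572e-06]), 'tool_pos': array([0.2232696 , 0.58310966, 0.20439244]), 'tool_rot': array([-2.75927531e-04,  1.81875382e-01,  9.83321147e-01, -8.89729929e-04]), 'contact_force': array([-0.36584966,  0.67069247,  0.1702371 ]), 'ft_torque': array([-0.00085495,  0.02847226,  0.0007446 ]), 'grasp_force': 0.0, 'gripper_width': 1.0007420742071027}
```

View pics/scene0.png

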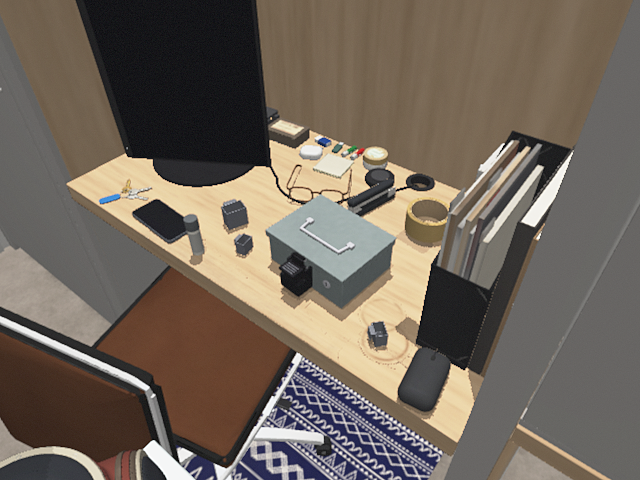

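View pics/top0.png

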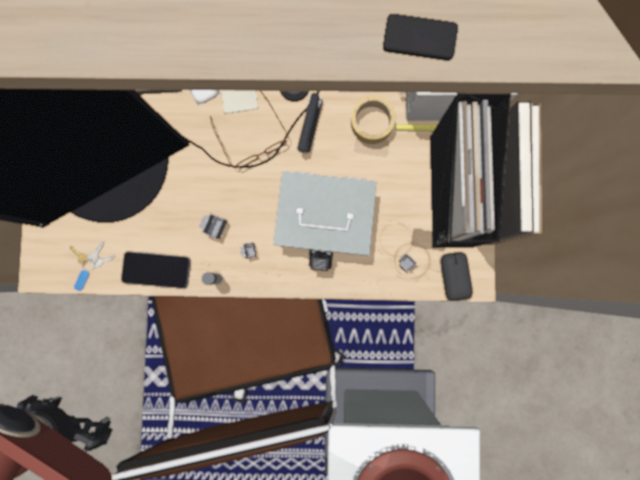

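The scene view shows the box (lid about 330,240, catch 296,272), the large cup at (234,213), the glue stick at (194,235) and the mouse at (425,378). In the top view the lid spans (276–376,172–255), the catch is at (320,260), the cup at (213,226) and the glue stick at (211,279).

```bash
cat > m.py <<'E'
from h import *
def rect(P,m):
    pts=(P[m][:,:2]*1000).astype(np.float32); r=cv2.minAreaRect(pts); return r,len(pts)
for n in ('top','scene'):
    P=cloud(n,np.load(f'pics/{n}0.npy')); I=cv2.imread(f'pics/{n}0.png')
    def win(u0,u1,v0,v1,z0,z1):
        m=np.zeros((480,640),bool); m[v0:v1,u0:u1]=1
        return m&(P[...,2]>z0)&(P[...,2]<z1)
    if n=='top': W=dict(lid=(262,390,160,262,.074,.086),cup=(195,235,208,246,.036,.052),pad=(305,337,245,275,.045,.07),glue=(195,225,265,292,.08,.1),desk=(230,270,195,235,-.02,.02))
    else: W=dict(lid=(255,400,190,300,.074,.086),cup=(215,252,195,232,.036,.052),pad=(275,315,250,297,.055,.07),glue=(180,207,210,260,.08,.1),desk=(200,225,270,280,-.02,.02))
    for k,w in W.items():
        m=win(*w); 
        if m.sum()<4: print(n,k,'few');continue
        r,c=rect(P,m); print(n,k,np.round(r[0],1),np.round(r[1],1),round(r[2],1),c,'z',np.round(np.median(P[m][:,2]),4),'corners',cv2.boxPoints(r).round().astype(int).tolist() if k in('lid','cup') else '')
P=cloud('top',np.load('pics/top0.npy'));print('shelf z',np.median(P[20:70,100:350,2]),'edge x',P[80,300],'stuff behind',[np.round(P[v,u],3) for u,v in((310,125),(372,105),(440,105),(325,175))])
a=cv2.imread('pics/top0.png')[150:300,180:400];b=cv2.imread('pics/scene0.png')[170:330,170:420]
a=cv2.resize(a,(792,540),interpolation=2)
cv2.imwrite('pics/z_top.png',a);cv2.imwrite('pics/z_sc.png',cv2.resize(b,(800,512),interpolation=2))
E
python3 m.py
```

```text
top lid [591.6 173.8] [198.3 168.4] 84.7 7036 z 0.0799 corners [[499, 83], [666, 67], [685, 265], [517, 280]]
top cup [572.  417.9] [43.8 45.5] 68.8 158 z 0.0436 corners [[543, 406], [585, 389], [601, 430], [559, 447]]
top pad [499.7 184.8] [54.8 41.8] 84.5 326 z 0.0646 corners 
top glue [457.6 408.3] [26.7 25.9] 78.0 149 z 0.0897 corners 
top desk [599.1 342.6] [88.2 88.4] 1.1 1592 z -0.0006 corners 
scene lid [591.  173.6] [200.  168.5] 84.6 5957 z 0.0786 corners [[498, 82], [665, 66], [684, 265], [517, 281]]
scene cup [572.4 417.4] [46.4 47.2] 66.8 182 z 0.0406 corners [[542, 405], [585, 387], [603, 429], [560, 448]]
scene pad [502.7 190.3] [80.4 47. ] 84.8 428 z 0.0634 corners 
scene glue [457.1 407.5] [26.8 25.4] 86.3 136 z 0.0877 corners 
scene desk [429.8 338.4] [28.  53.1] 38.0 245 z -0.0016 corners 
shelf z 0.6606955048440958 edge x [0.66491231 0.1888691  0.6577828 ] stuff behind [array([0.79 , 0.21 , 0.043]), array([0.846, 0.075, 0.009]), array([ 0.816, -0.057,  0.106]), array([0.688, 0.177, 0.005])]
```

View pics/z_sc.png

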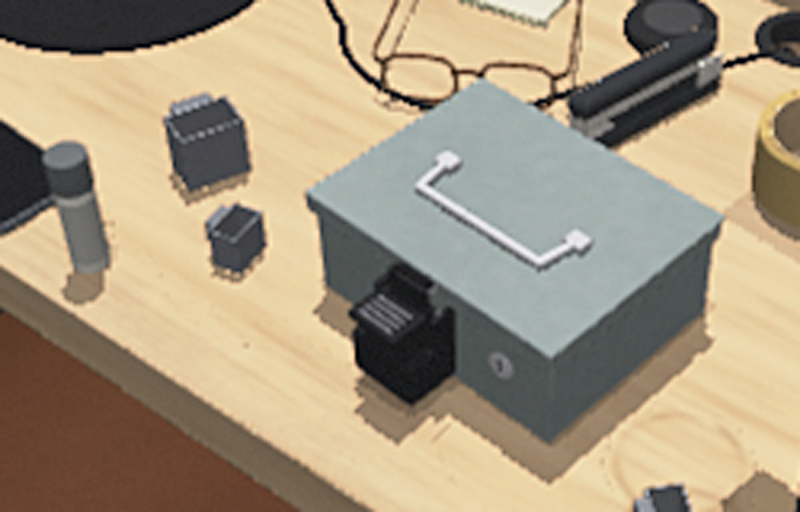

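View pics/z_top.png

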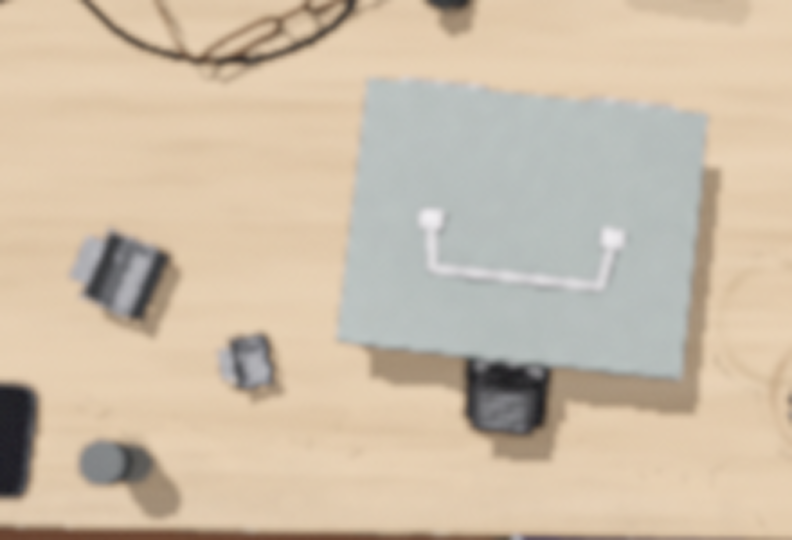

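The crops show the pad's ridged top centred at about (321,263.5) in the top view and (291.5,267.5) in the scene view. The cup's hook points to the left, slightly away from the robot.

```bash
cat >> h.py <<'E'
yaw=np.radians(-5.35); EX=np.array([np.cos(yaw),np.sin(yaw),0]); EY=np.array([-np.sin(yaw),np.cos(yaw),0]); C=np.array([.5988,.1731,0])
Z=np.array([0,0,1.])
def box(x,y,z): return C+EX*x+EY*y+Z*z
def tool(tdeg,yw=yaw):   # tool y along heading yw, z tilted forward by t from down
    t=np.radians(tdeg); e=np.array([np.cos(yw),np.sin(yw),0]); z=np.sin(t)*e-np.cos(t)*Z; y=np.cos(t)*e+np.sin(t)*Z
    return np.stack([np.cross(y,z),y,z],1)
def quat(q): return R.from_quat([q[1],q[2],q[3],q[0]]).as_matrix()
def go(p,M):
    s=state(); A=quat(s['tool_rot']); d=A.T@(p-s['tool_pos'])/.025; r=R.from_matrix(A.T@M).as_rotvec(degrees=True)/8
    print('shift',d.round(2),'turn',r.round(2))
def st():
    s=state(); A=quat(s['tool_rot']); d=s['tool_pos']-C
    print('t',s['time'],'box xyz mm',np.round(1000*np.array([d@EX,d@EY,d[2]]),1),'tilt',np.degrees(np.arctan2(A[:,2]@EX,-A[2,2])).round(1),'F',s['contact_force'].round(1),'w',round(s['gripper_width'],3),'g',round(s['grasp_force'],1),'q',s['joint_pos'].round(2))
E
python3 -c "
from h import *
for n,u,v in(('top',321,263.5),('scene',291.5,267.5)):
    p=ray(n,u,v,.065)-C; print(n,p@EX,p@EY,p)
d=np.load('pics/top0.npy');P=cloud('top',d)-C
for v in range(248,275,2): q=P[v,321];print(v,round(q@EX,4),round(q[2],4))
go(box(-.112,.0,.13),tool(30))
"
```

```text
top -0.10785469546179906 -0.0027949586246458318 [-0.10764545  0.00727353  0.065     ]
scene -0.10510272896541624 -0.0010660871593346653 [-0.10474427  0.00873828  0.065     ]
248 -0.0767 0.0781
250 -0.081 0.0824
252 -0.0851 0.0829
254 -0.0889 0.0782
256 -0.0924 0.0645
258 -0.0967 0.0688
260 -0.1005 0.0607
262 -0.1048 0.0664
264 -0.1089 0.0641
266 -0.1129 0.063
268 -0.1171 0.0653
270 -0.1201 0.0004
272 -0.1243 -0.0065
274 -0.1288 0.0019
shift [-15.58 -11.14   2.99] turn [-3.22 -2.42  9.08]
```

Emit:
jog_arm --targets '[[[-15.5,-11.1,1.5],[-3.2,-2.4,9.1],0],[[-15.5,-11.1,1.5],[-3.2,-2.4,9.1],0],[[-15.5,-11.1,1.5],[-3.2,-2.4,9.1],0],[[-15.5,-11.1,1.5],[-3.2,-2.4,9.1],0],[[-15.5,-11.1,1.5],[-3.2,-2.4,9.1],0],[[-15.5,-11.1,1.5],[-3.2,-2.4,9.1],0],[[-15.5,-11.1,1.5],[-3.2,-2.4,9.1],0],[[-15.5,-11.1,1.5],[-3.2,-2.4,9.1],0]]'

```text
time: 1.1
tool_pos: [0.4861, 0.1837, 0.1667]
tool_rot: [0.19, 0.717, 0.648, 0.174]
contact_force: [-0.2, 0.4, 0.0]
gripper_width: 0.001
grasp_force: 0.0
```

```bash
python3 -c "
from h import *
st();go(box(-.107,0,.09),tool(30))"
```

```text
t 1.1 box xyz mm [-113.2    0.   166.7] tilt 29.8 F [-0.2  0.4  0. ] w 0.001 g 0.0 q [ 0.34 -0.51  2.22 -0.26  0.97  0.54]
shift [-0.01 -1.31  2.79] turn [-0.02 -0.   -0.05]
```

Emit:
jog_arm --targets '[[[0,-0.6,1.4],[0,0,0],0],[[0,-1.3,2.8],[0,0,0],0],[[0,-1.3,2.8],[0,0,0],0],[[0,-1.3,2.8],[0,0,0],0]]'

```text
time: 1.6
tool_pos: [0.4934, 0.1859, 0.0925]
tool_rot: [0.19, 0.715, 0.649, 0.175]
contact_force: [0.8, 0.7, 0.9]
gripper_width: -0.003
grasp_force: 0.0
```

```bash
python3 -c "
from h import *
st();go(box(-.106,0,.072),tool(30))
i,d=grab('scene','s1')
cv2.imwrite('pics/s1z.png',cv2.resize(i[180:340,200:440,::-1],(780,520),interpolation=2))"
```

```text
t 1.6 box xyz mm [-106.1    2.9   92.5] tilt 29.9 F [0.8 0.7 0.9] w -0.003 g 0.0 q [ 0.34 -0.4   2.27 -0.29  0.81  0.59]
shift [-0.12 -0.4   0.71] turn [-0.01 -0.02 -0.03]
```

View pics/s1z.png

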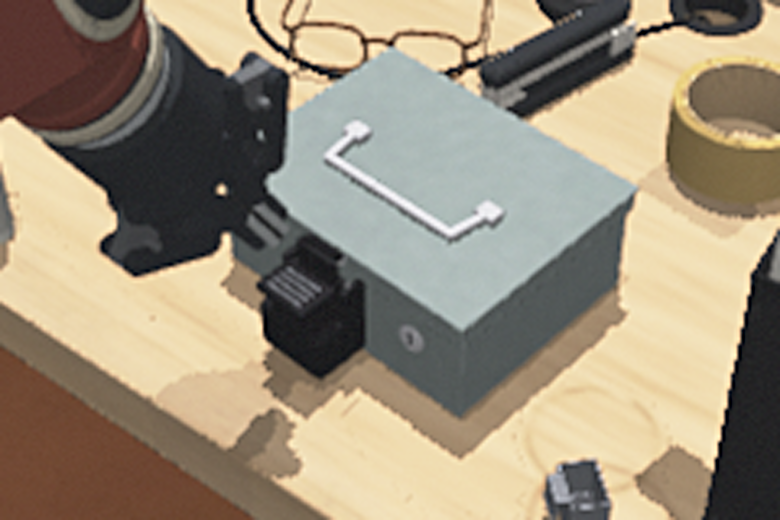

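The crop shows the shut fingertips at about (282,242) in the crop, px (287,254), just above and left of the pad at px (291,267).

```bash
python3 -c "
from h import *
print(proj('scene',state()['tool_pos']),proj('scene',box(-.106,0,.065)),proj('scene',box(-.106,0.003,.0725)))"
```

```text
(np.float64(288.79514961094475), np.float64(255.18846890379845)) (np.float64(290.7291052387561), np.float64(267.47049675328435)) (np.float64(289.3528555791957), np.float64(263.7241745048437))
```

Emit:
jog_arm --targets '[[[-0.12,-0.15,0.27],[0,0,0],0],[[-0.12,-0.25,0.5],[0,0,0],0],[[-0.12,-0.3,0.6],[0,0,0],0],[[-0.12,-0.3,0.6],[0,0,0],0]]'

```text
time: 2.15
tool_pos: [0.4932, 0.1825, 0.0739]
tool_rot: [0.189, 0.716, 0.65, 0.174]
contact_force: [0.1, -1.2, 0.6]
gripper_width: 0.004
grasp_force: 0.0
```

Emit:
jog_arm --targets '[[[0,-0.02,0.035],[0,0,0],0],[[0,-0.04,0.07],[0,0,0],0],[[0,-0.06,0.105],[0,0,0],0],[[0,-0.08,0.14],[0,0,0],0]]'

```text
time: 2.65
tool_pos: [0.4935, 0.1825, 0.0703]
tool_rot: [0.189, 0.716, 0.649, 0.174]
contact_force: [-0.8, 0.2, -0.2]
gripper_width: 0.005
grasp_force: 0.0
```

Emit:
jog_arm --targets '[[[0,-0.02,0.035],[0,0,0],0],[[0,-0.04,0.07],[0,0,0],0]]'

```text
time: 2.9
tool_pos: [0.4934, 0.1825, 0.0682]
tool_rot: [0.189, 0.716, 0.649, 0.174]
contact_force: [-0.4, 0.6, 0.0]
gripper_width: -0.002
grasp_force: 0.0
```

Emit:
jog_arm --targets '[[[0,-0.02,0.035],[0,0,0],0],[[0,-0.04,0.07],[0,0,0],0]]'

```text
time: 3.15
tool_pos: [0.4935, 0.1825, 0.0662]
tool_rot: [0.189, 0.716, 0.649, 0.174]
contact_force: [-0.2, -0.8, 0.4]
gripper_width: -0.002
grasp_force: 0.0
```

Emit:
jog_arm --targets '[[[0,-0.02,0.035],[0,0,0],0],[[0,-0.04,0.07],[0,0,0],0]]'

```text
time: 3.4
tool_pos: [0.4934, 0.1825, 0.0642]
tool_rot: [0.189, 0.716, 0.649, 0.174]
contact_force: [-0.1, 0.3, -0.0]
gripper_width: -0.005
grasp_force: 0.0
```

```bash
python3 -c "
from h import *
st();i,d=grab_frame('top');P=cloud('top',d)-C;print(np.percentile(P[200:255,280:370,2],[5,50,95,99]))"
```

```text
t 3.4 box xyz mm [-105.8   -0.4   64.2] tilt 29.8 F [-0.1  0.3 -0. ] w -0.005 g 0.0 q [ 0.33 -0.35  2.29 -0.3   0.74  0.61]
[0.00205416 0.07973692 0.08479204 0.08805769]
```

Emit:
jog_arm --targets '[[[0,-0.28,-0.16],[0,0,0],0],[[0,-0.28,-0.16],[0,0,0],0],[[0,-0.3,-0.125],[0,0,0],0]]'

```text
time: 3.82
tool_pos: [0.4855, 0.1834, 0.0635]
tool_rot: [0.189, 0.715, 0.649, 0.175]
contact_force: [0.9, -0.7, 0.2]
gripper_width: -0.0
grasp_force: 0.0
```

Emit:
jog_arm --targets '[[[0,-0.02,0.035],[0,0,0],0],[[0,-0.03,0.05],[0,0,0],0]]'

```text
time: 4.08
tool_pos: [0.4854, 0.1833, 0.0617]
tool_rot: [0.189, 0.716, 0.649, 0.174]
contact_force: [0.0, -0.1, -0.1]
gripper_width: -0.003
grasp_force: 0.0
```

Emit:
jog_arm --targets '[[[0,-0.02,0.035],[0,0,0],0],[[0,-0.03,0.05],[0,0,0],0]]'

```text
time: 4.32
tool_pos: [0.4854, 0.1833, 0.0602]
tool_rot: [0.189, 0.716, 0.649, 0.174]
contact_force: [-0.5, 0.6, 1.5]
gripper_width: 0.003
grasp_force: 0.0
```

Emit:
jog_arm --targets '[[[0,-0.02,0.035],[0,0,0],0],[[0,-0.03,0.05],[0,0,0],0]]'

```text
time: 4.58
tool_pos: [0.4853, 0.1833, 0.0588]
tool_rot: [0.189, 0.716, 0.649, 0.174]
contact_force: [-0.1, 0.6, 0.1]
gripper_width: -0.002
grasp_force: 0.0
```

Emit:
jog_arm --targets '[[[0,-0.02,0.035],[0,0,0],0],[[0,-0.03,0.05],[0,0,0],0]]'

```text
time: 4.82
tool_pos: [0.4852, 0.1834, 0.0573]
tool_rot: [0.189, 0.716, 0.649, 0.174]
contact_force: [0.8, -0.5, -0.4]
gripper_width: 0.004
grasp_force: 0.0
```

```bash
python3 -c "
from h import *
st();i,d=grab('top','t2');P=cloud('top',d)-C;print(np.percentile(P[200:255,280:370,2],[5,50,95,99]))
i,d=grab('scene','s2')
cv2.imwrite('pics/s2z.png',cv2.resize(i[180:340,200:440,::-1],(780,520),interpolation=2))"
```

```text
t 4.825 box xyz mm [-114.    -0.4   57.3] tilt 29.8 F [ 0.8 -0.5 -0.4] w 0.004 g 0.0 q [ 0.34 -0.36  2.31 -0.31  0.74  0.62]
[0.00203771 0.07972628 0.08468698 0.08776117]
```

View pics/s2z.png

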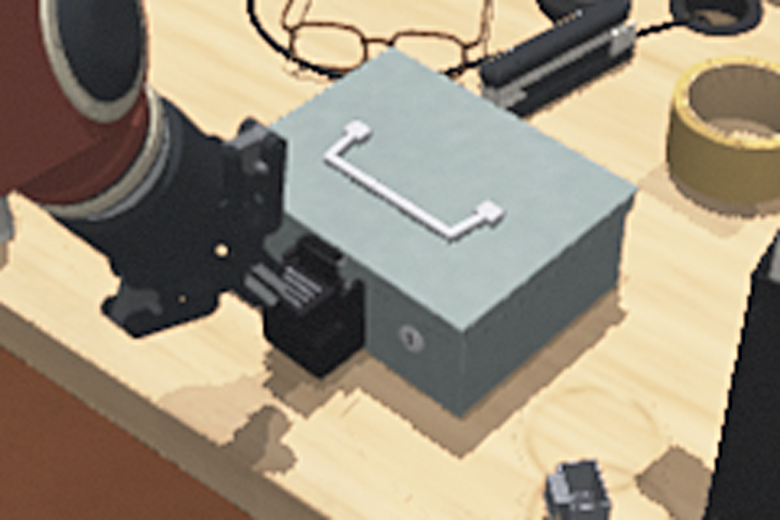

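The crop shows the fingertips at about crop (265,287), on the front-left edge of the pad (297,283); the lid is still shut.

```bash
python3 -c "
from h import *
p=state()['tool_pos'];u=np.array(proj('scene',p));print('tcp zoom',(u-[200,180])*3.25, 'pad zoom',(np.array(proj('scene',box(-.106,0,.065)))-[200,180])*3.25)
P=cloud('scene',np.load('pics/s2.npy'))-C
for zx,zy in((250,268),(262,275),(270,290),(277,301),(258,290),(285,285),(297,290),(310,285),(300,265),(275,310),(265,315)):
    q=P[int(180+zy/3.25),int(200+zx/3.25)];print(zx,zy,np.round(1000*np.array([q@EX,q@EY,q[2]])))
P=cloud('top',np.load('pics/t2.npy'))-C
a=np.round(1000*P[240:276:2,306:336:3]@np.stack([EX,EY,Z],1)); print(a[...,2].astype(int)); print(a[:,5,0])
"
```

```text
tcp zoom [285.62121546 301.83340765] pad zoom [294.86959203 284.27911445]
250 268 [-144.   -8.  112.]
262 275 [-139.  -11.  106.]
270 290 [-135.  -13.   92.]
277 301 [-129.  -11.   79.]
258 290 [-143.  -12.   97.]
285 285 [-126.  -13.   91.]
297 290 [-107.   -2.   63.]
310 285 [-99.  -4.  64.]
300 265 [-93.  11.  64.]
275 310 [-112.   13.   41.]
265 315 [-115.   19.   36.]
[[  85   80   82   78   82   78   81   81   81   82]
 [  76   77   78   77   79   80   82   81   82   80]
 [  77   81   80   82   80   80   78   77   81   78]
 [  83   82   79   76   78   77   76   78   80   80]
 [  -1   75   78   78   78   84   79   83 1235   80]
 [   5   -2   46   54   76   84   78   75   78   79]
 [   2   61   41   82   80   78   80   56   61   63]
 [   5   65   39   86   75   78   81   80   45   48]
 [   0   -1   62   63   67   65   62   69   45   12]
 [   1   38   65   60   61   62   63   64   42    1]
 [   2   42   68   66   67   63   63   64   42   -2]
 [   1   42   65   65   64   64   65   64   42    2]
 [   0   41   65   65   64   63   62   70   41    4]
 [   3    3  188  186   61   62   62   65   41    3]
 [   1   -5  187  189  192  189  189   61   42   -3]
 [   0    1  191  190  192  188  189   67    1    4]
 [   1    0  185  190  191  188  184    2   -3   -3]
 [   1    2  179  188  190  177  165   -2    2   -3]]
[ -60.  -65.  -69.  -73.  -77.  -81.  -85.  -89.  -92.  -96. -101. -105.
 -109. -113. -120. -123. -127. -130.]
```

```bash
python3 -c "
from h import *
P=cloud('scene',np.load('pics/s2.npy'))-C
B=np.round(1000*P@np.stack([EX,EY,Z],1)).astype(int)
print('cols',list(range(274,300)))
for v in range(262,284): print(v,B[v,274:300,2])
print()
for v in range(262,284): print(v,B[v,274:300,0])
s=state();print(s['contact_force'],s['ft_torque'])
"
```

```text
cols [274, 275, 276, 277, 278, 279, 280, 281, 282, 283, 284, 285, 286, 287, 288, 289, 290, 291, 292, 293, 294, 295, 296, 297, 298, 299]
262 [110 112 112 118 115 114 112 111 105 103 100 100  97  95  62  64  64  66
  64  63  64  64  65  69  70  71]
263 [120 109 112 110 111 111 112 111 109 101 100  97  97  97  64  65  64  64
  63  63  63  65  63  65  69  70]
264 [119 117 109 109 110 109 106 106 105 105  94  96  93  91  64  62  65  65
  62  64  63  63  64  65  64  66]
265 [115 115 112 110 110 108 107 105 103 102 100  92  88  89  63  63  66  67
  65  65  63  62  63  64  64  63]
266 [115 112 110 107 106 105 102 102 101  99  96  95  89  62  62  65  63  63
  64  64  65  62  63  62  61  65]
267 [114 110 107 105 103 104 101 100  97  95  95  94  89  91  63  65  67  64
  63  62  65  64  63  63  64  63]
268 [111 102 100 105 100 101 100  98  94  94  92  92  89  87  85  64  62  64
  64  64  64  65  65  63  62  65]
269 [100 100  97  98 100  97  96  94  92  92  89  88  87  85  65  66  64  63
  63  64  66  63  64  64  65  62]
270 [99 98 97 93 94 96 94 91 91 90 87 87 84 65 62 64 64 64 64 62 64 63 62 63
[... 3553 characters left out ...]
15 -115 -116 -113
 -112 -113 -111 -111 -110 -108 -106 -104 -104 -104 -101 -101]
280 [-108 -107 -106 -104 -103 -103 -101 -116 -114 -114 -114 -114 -114 -114
 -114 -114 -114 -112 -110 -110 -107 -106 -106 -105 -102 -104]
281 [-111 -109 -108 -106 -106 -104 -102 -115 -114 -114 -115 -114 -115 -114
 -112 -114 -114 -112 -112 -112 -110 -110 -108 -107 -105 -104]
282 [-112 -110 -109 -109 -107 -106 -105 -115 -113 -114 -115 -113 -115 -113
 -114 -114 -114 -114 -113 -113 -110 -109 -111 -107 -107 -105]
283 [-115 -114 -113 -111 -110 -107 -108 -115 -113 -115 -114 -114 -116 -114
 -113 -114 -114 -115 -113 -511 -112 -112 -111 -108 -109 -109]
[-0.42323077 -0.17460172 -0.83718124] [0.01052731 0.2290437  0.02116835]
```

Emit:
jog_arm --targets '[[[0,0.1,0.2],[0,0,0],0],[[0,0.15,0.4],[0,0,0],0],[[0,0.15,0.4],[0,0,0],0]]'

```text
time: 5.3
tool_pos: [0.4935, 0.1824, 0.05]
tool_rot: [0.189, 0.716, 0.649, 0.174]
contact_force: [-0.5, -0.1, 0.1]
gripper_width: -0.003
grasp_force: 0.0
```

```bash
python3 -c "
from h import *
st()
i,d=grab('scene','s3');P=cloud('scene',d)-C
B=np.round(1000*P@np.stack([EX,EY,Z],1)).astype(int)
for v in range(268,282,1): print(v,B[v,276:296,2],B[v,276:296:2,0])
cv2.imwrite('pics/s3z.png',cv2.resize(i[230:300,250:340,::-1],(780,607)[:1]+(600,),interpolation=2))"
```

```text
t 5.3 box xyz mm [-105.7   -0.6   50. ] tilt 29.8 F [-0.5 -0.1  0.1] w -0.003 g 0.0 q [ 0.33 -0.32  2.3  -0.32  0.71  0.62]
268 [104 108 103 103  99  99  95  95  92  92  90  87  85  83  83  81  63  64
  63  65] [-149 -146 -141 -136 -132 -129 -123 -119 -104 -102]
269 [105 103 101  95  92  96  92  96  92  89  85  84  85  81  79  77  63  65
  64  64] [-151 -146 -139 -136 -134 -127 -124 -119 -106 -104]
270 [100 100  91  90  88  88  91  89  87  85  84  83  81  79  78  67  62  64
  63  64] [-150 -142 -138 -137 -132 -128 -123 -119 -107 -105]
271 [ -1  92  89  87  86  84  84  82  86  82  83 699  76  77  76  64  63  62
  62  65] [ -90 -142 -138 -134 -133 -129 -123 -120 -109 -106]
272 [ 1 -2 88 88 81 83 82 79 77 81 79 79 76 74 65 64 64 65 63 64] [ -94 -143 -137 -135 -129 -128 -124 -114 -112 -109]
273 [-1 -3 -1 82 83 82 79 76 74 73 77 75 73 64 64 66 65 65 64 65] [ -94  -92 -139 -134 -129 -129 -124 -115 -114 -111]
274 [-1 -1 -2 -4 37 75 77 75 72 41 61 73 64 65 64 65 64 64 63 64] [ -96  -93 -113 -135 -130 -121 -120 -118 -115 -112]
275 [-2 -1 -3 -2 34 38 75 73 41 39 40 59 62 61 63 65 65 64 64 62] [ -97  -94 -113 -136 -112 -109 -120 -118 -117 -115]
276 [-2 -3  0  0 30 35 37 35 39 39 40 39 40 62 61 63 64 64 63 62] [ -99  -98 -113 -114 -113 -111 -109 -119 -118 -115]
277 [ 0  0 -2 -2  1 34 34 36 37 38 40 40 38 40 60 60 60 64 63 61] [-102  -98  -97 -115 -113 -113 -109 -120 -118 -117]
278 [-2 -2 -3 -1 -3 29 32 32 34 37 37 40 40 40 40 42 60 62 57 40] [-102  -99  -97 -115 -114 -113 -112 -110 -120 -115]
279 [-4 -2 -2 -1 -1 25 30 29 33 36 37 39 41 41 40 40 41 42 41 40] [-103 -102 -100 -115 -114 -114 -114 -111 -110 -107]
280 [-1  0 -1 -2 -1 21 26 27 31 33 34 33 38 40 40 40 41 40 41 41] [-107 -104 -101 -115 -115 -114 -114 -113 -111 -108]
281 [-1 -2  0  0 -3 21 24 25 28 28 31 32 37 36 38 39 40 40 40 41] [-109 -107 -102 -115 -115 -114 -115 -113 -112 -110]
```

View pics/s3z.png

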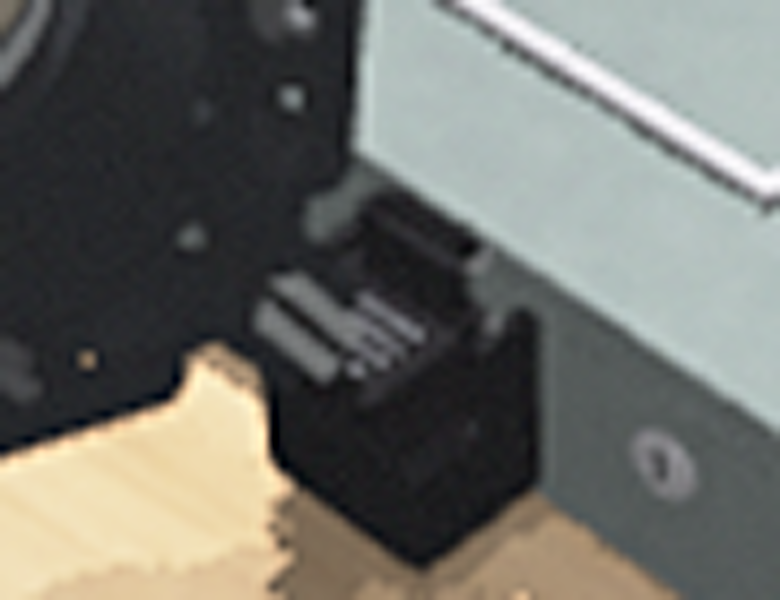

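The crop shows the light pad sides ending at about (340,375) in the crop, still roughly 9 mm above the ridged pad (395,330), in front of it. So the visible tips sit behind the reported TCP.

Emit:
jog_arm --targets '[[[0,0.3,0.17],[0,0,0],0],[[0,0.55,0.32],[0,0,0],0],[[0,0.55,0.32],[0,0,0],0]]'

```text
time: 5.72
tool_pos: [0.5101, 0.181, 0.0508]
tool_rot: [0.189, 0.716, 0.649, 0.174]
contact_force: [0.0, 0.1, 0.4]
gripper_width: -0.001
grasp_force: 0.0
```

Emit:
jog_arm --targets '[[[0,-0.02,0.035],[0,0,0],0],[[0,-0.04,0.07],[0,0,0],0],[[0,-0.06,0.105],[0,0,0],0]]'

```text
time: 6.1
tool_pos: [0.5092, 0.1811, 0.0473]
tool_rot: [0.189, 0.716, 0.649, 0.174]
contact_force: [0.4, -0.2, -0.4]
gripper_width: 0.002
grasp_force: 0.0
```

Emit:
jog_arm --targets '[[[0,-0.02,0.035],[0,0,0],0],[[0,-0.04,0.07],[0,0,0],0]]'

```text
time: 6.35
tool_pos: [0.5094, 0.1811, 0.0456]
tool_rot: [0.189, 0.716, 0.649, 0.174]
contact_force: [-2.4, -0.8, 4.0]
gripper_width: -0.005
grasp_force: 1.8
```

Emit:
jog_arm --targets '[[[0,-0.02,0.035],[0,0,0],0],[[0,-0.04,0.07],[0,0,0],0]]'

```text
time: 6.6
tool_pos: [0.5096, 0.1813, 0.0439]
tool_rot: [0.189, 0.716, 0.649, 0.175]
contact_force: [-3.6, 0.9, 4.8]
gripper_width: -0.0
grasp_force: 2.5
```

```bash
cat >> h.py <<'E'
def lid():  # lid angle from the top-camera cloud: fit plane on grey points near box
    i,d=grab_frame('top'); P=cloud('top',d)-C; B=P@np.stack([EX,EY,Z],1)
    hsv=cv2.cvtColor(i,cv2.COLOR_RGB2HSV).astype(int)
    m=(B[...,0]>-.06)&(B[...,0]<.12)&(abs(B[...,1])<.1)&(B[...,2]>.05)&(B[...,2]<.26)&(hsv[...,2]>120)&(abs(hsv[...,0]-90)<25)
    q=B[m]; 
    if len(q)<50: print('few',len(q));return
    c=np.median(q,0); a=np.arctan2(*np.linalg.lstsq(np.c_[q[:,0],np.ones(len(q))],q[:,2],rcond=None)[0][:1],1); print('lid angle',-a,'n',len(q),'x',q[:,0].min(),q[:,0].max(),'zmax',np.percentile(q[:,2],98))
E
python3 -c "
from h import *
lid()"
```

```text
lid angle 0.001272920366011793 n 5673 x -0.05996564677268342 0.07290746926915832 zmax 0.0843693837452775
```

Emit:
jog_arm --targets '[[[0,-0.03,0.035],[0,0,0],0],[[0,-0.06,0.07],[0,0,0],0]]'

```text
time: 6.9
tool_pos: [0.5088, 0.1813, 0.0411]
tool_rot: [0.189, 0.716, 0.649, 0.174]
contact_force: [-4.2, 1.0, 4.5]
gripper_width: 0.002
grasp_force: 2.5
```

```bash
python3 -c "
from h import *
st();lid()"
```

```text
t 6.9 box xyz mm [-90.4  -0.3  41.1] tilt 29.8 F [-4.2  1.   4.5] w 0.002 g 2.5 q [ 0.32 -0.27  2.27 -0.32  0.68  0.61]
lid angle 0.3034850143391704 n 5687 x -0.05997790203183369 0.07356560923644127 zmax 0.1224539586238974
```

Emit:
jog_arm --targets '[[[0,0,-0.8],[0,0,0],0],[[0,0,-2],[0,0,0],0],[[0,0,-3],[0,0,0],0],[[0,0,-3],[0,0,0],0]]'

```text
time: 7.45
tool_pos: [0.4727, 0.185, 0.1082]
tool_rot: [0.19, 0.715, 0.649, 0.176]
contact_force: [0.5, -0.4, -0.5]
gripper_width: 0.003
grasp_force: 0.0
```

```bash
python3 -c "
from h import *
st();lid()
i,d=grab('scene','s4')"
```

```text
t 7.45 box xyz mm [-1.266e+02  1.000e-01  1.082e+02] tilt 30.1 F [ 0.5 -0.4 -0.5] w 0.003 g 0.0 q [ 0.36 -0.48  2.3  -0.29  0.86  0.59]
lid angle 0.5573261119589026 n 5541 x -0.05603002967981306 0.0761733010866316 zmax 0.16085175617717237
```

View pics/s4.png

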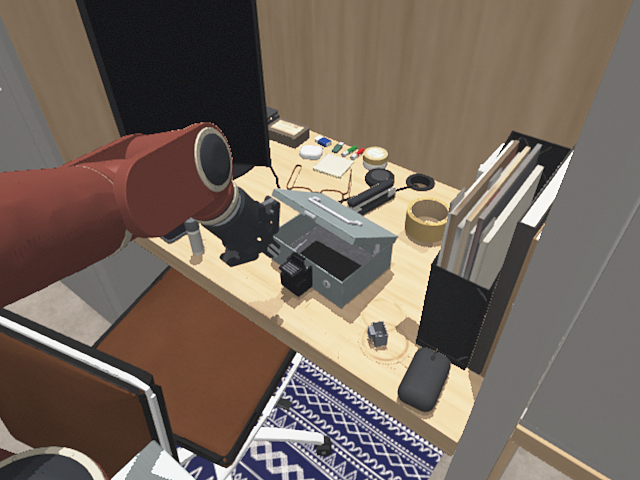

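The picture shows the lid popped (front edge from about (278,190) to (395,240)) with the gripper at (255,235), its tip near (278,255) in front of it.

```bash
cat >> h.py <<'E'
def tipcheck(P,lim=.04):
    s=state(); A=quat(s['tool_rot']); q=((P-s['tool_pos'])@A)*1000
    m=(abs(q[...,0])<16)&(abs(q[...,1])<60)&(q[...,2]>-90)&(q[...,2]<15)
    q=q[m]; 
    for z in range(-90,15,6):
        k=q[(q[:,2]>=z)&(q[:,2]<z+6)]
        if len(k): print(z,len(k),'x',k[:,0].min().round(),k[:,0].max().round(),'y',np.percentile(k[:,1],[0,25,50,75,100]).round())
E
python3 -c "
from h import *
tipcheck(cloud('scene',np.load('pics/s4.npy')))
print(proj('scene',state()['tool_pos']))
"
```

```text
-90 87 x -15.0 10.0 y [-43. -30. -13.  32.  43.]
-84 216 x -15.0 9.0 y [-38. -23.  -5.  25.  39.]
-78 106 x -15.0 9.0 y [-34. -17.   3.  18.  34.]
-72 61 x -15.0 7.0 y [-29. -10.  -1.   8.  29.]
-66 44 x -13.0 11.0 y [-18.  -1.   1.   2.  17.]
-60 28 x -13.0 -7.0 y [-11.  -4.   0.   6.  14.]
-54 36 x -13.0 -1.0 y [-13.  -7.  -2.   7.  14.]
-48 37 x -13.0 -6.0 y [-13.  -5.   3.   8.  14.]
-42 36 x -13.0 3.0 y [-13.  -6.  -2.   7.  14.]
-36 30 x -13.0 -3.0 y [-13.  -5.   0.   5.  13.]
-30 3 x -12.0 -11.0 y [-5. -1.  2.  4.  6.]
(np.float64(280.70973518690215), np.float64(257.8445071975975))
```

The fingertips lie 31 mm behind the reported TCP along the tool axis, and the contact height on the pad agrees with that. I'll work with the true tip from here.

```bash
cat >> h.py <<'E'
OFF=.031
def go(p,M):   # p: wanted true tip
    s=state(); A=quat(s['tool_rot']); d=A.T@(p+M[:,2]*OFF-s['tool_pos'])/.025; r=R.from_matrix(A.T@M).as_rotvec(degrees=True)/8
    print('shift',d.round(2),'turn',r.round(2))
def arc(th,r,tilt=None,n=4.5):
    r/=1000;n/=1000
    return box(.077-r*np.cos(th)+n*np.sin(th),0,.068+r*np.sin(th)+n*np.cos(th)), tool(90-np.degrees(th) if tilt is None else tilt)
E
python3 -c "
from h import *
go(*arc(.557,185,50))"
```

```text
shift [ 0.04  3.44 -0.07] turn [-2.52 -0.01 -0.03]
```

Emit:
jog_arm --targets '[[[0,1.5,-0.8],[-1.2,0,0],60],[[0,3.0,-0.3],[-2.5,0,0],60],[[0,3.4,-0.1],[-2.5,0,0],60],[[0,3.4,-0.1],[-2.5,0,0],60]]'

```text
time: 8.05
tool_pos: [0.544, 0.1768, 0.1494]
tool_rot: [0.31, 0.673, 0.609, 0.283]
contact_force: [0.1, 0.3, 0.4]
gripper_width: 0.601
grasp_force: 0.0
```

```bash
python3 -c "
from h import *
st();go(*arc(.557,122,53))
i,d=grab('scene','s5');tipcheck(cloud('scene',d));lid()
cv2.imwrite('pics/s5z.png',cv2.resize(i[140:320,200:440,::-1],(800,600),interpolation=2))"
```

```text
t 8.05 box xyz mm [-54.9  -1.4 149.4] tilt 49.6 F [0.1 0.3 0.4] w 0.601 g 0.0 q [ 0.36 -0.47  2.34 -0.68  0.57  0.91]
shift [0.06 0.47 2.51] turn [-0.43  0.01 -0.03]
-90 91 x -16.0 12.0 y [-59. -50. -23.  34.  58.]
-84 228 x -15.0 11.0 y [-59. -44.  23.  39.  57.]
-78 94 x -16.0 7.0 y [-58. -37.  28.  36.  55.]
-72 35 x -15.0 -4.0 y [-48. -34. -27.  35.  42.]
-66 31 x -14.0 9.0 y [-33. -28. -27.  27.  37.]
-60 46 x -13.0 7.0 y [-40. -30. -27.  31.  38.]
-54 44 x -14.0 8.0 y [-40. -30. -27.  31.  38.]
-48 49 x -13.0 10.0 y [-41. -29.  25.  32.  38.]
-42 42 x -13.0 8.0 y [-39. -31. -27.  30.  38.]
-36 26 x -13.0 5.0 y [-35. -27.  -1.  29.  34.]
-30 3 x -10.0 7.0 y [-34. -30. -27. -27. -27.]
-12 8 x -9.0 10.0 y [4. 6. 7. 7. 7.]
-6 57 x -16.0 15.0 y [-1.  4.  7.  8. 12.]
0 77 x -16.0 16.0 y [-2.  0.  8. 12. 14.]
6 13 x -13.0 16.0 y [13. 13. 13. 14. 14.]
12 7 x -16.0 12.0 y [14. 14. 14. 14. 15.]
lid angle 0.5570150268960945 n 5537 x -0.05598216726518742 0.07589895859307695 zmax 0.16073244904316322
```

View pics/s5z.png

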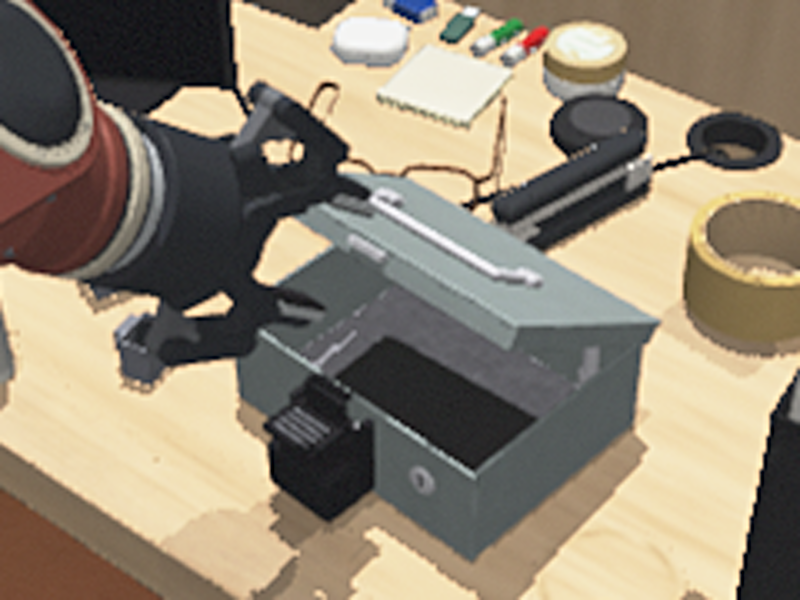

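The crop shows the open fingers straddling the level of the lid's front edge: upper fingertip near (355,195), lower near (315,310), lid between them.

Emit:
jog_arm --targets '[[[0,0.3,0.5],[-0.4,0,0],60],[[0,0.45,1.2],[-0.4,0,0],60],[[0,0.45,1.8],[-0.4,0,0],60],[[0,0.45,2.2],[-0.4,0,0],60],[[0,0.45,2.2],[-0.4,0,0],60]]'

```text
time: 8.78
tool_pos: [0.5931, 0.1724, 0.1234]
tool_rot: [0.329, 0.663, 0.601, 0.301]
contact_force: [0.4, -0.6, 0.6]
gripper_width: 0.605
grasp_force: 0.0
```

```bash
python3 -c "
from h import *
st();lid()
for th in (.557,.7,.9): go(*arc(th,125))"
```

```text
t 8.775 box xyz mm [ -5.6  -1.2 123.4] tilt 53.0 F [ 0.4 -0.6  0.6] w 0.605 g 0.0 q [ 0.32 -0.29  2.29 -0.92  0.42  1.14]
lid angle 0.5619417231447754 n 5278 x -0.056060400046968065 0.07615560139827804 zmax 0.16117846215546575
shift [0.04 0.06 0.22] turn [-0.64  0.   -0.03]
shift [0.04 0.59 0.24] turn [ 0.39  0.   -0.03]
shift [0.05 1.33 0.39] turn [ 1.82 -0.   -0.03]
```

```bash
cat >> h.py <<'E'
def arcs(ths,r=125):
    for th in ths: print(th,end=' '); go(*arc(th,r))
E
python3 -c "
from h import *
arcs(np.arange(.60,1.06,.06))"
```

```text
0.6 shift [0.04 0.22 0.22] turn [-0.33  0.   -0.03]
0.6599999999999999 shift [0.04 0.44 0.23] turn [ 0.1   0.   -0.03]
0.7199999999999999 shift [0.04 0.67 0.25] turn [ 0.53  0.   -0.03]
0.7799999999999998 shift [0.04 0.89 0.28] turn [ 0.96 -0.   -0.03]
0.8399999999999997 shift [0.04 1.11 0.33] turn [ 1.39 -0.   -0.03]
0.8999999999999997 shift [0.05 1.33 0.39] turn [ 1.82 -0.   -0.03]
0.9599999999999996 shift [0.05 1.54 0.47] turn [ 2.25 -0.   -0.03]
1.0199999999999996 shift [0.05 1.75 0.55] turn [ 2.68 -0.   -0.03]
```

Emit:
jog_arm --targets '[[[0,0.22,0.1],[-0.3,0,0],45],[[0,0.44,0.1],[0.1,0,0],32],[[0,0.66,0.15],[0.5,0,0],26],[[0,0.78,0.17],[0.75,0,0],26],[[0,0.9,0.2],[1.0,0,0],26]]'

```text
time: 9.45
tool_pos: [0.61, 0.1713, 0.1393]
tool_rot: [0.282, 0.684, 0.621, 0.259]
contact_force: [-0.8, -0.0, -0.5]
gripper_width: 0.258
grasp_force: 0.4
```

```bash
python3 -c "
from h import *
st();lid()
arcs(np.arange(.84,1.27,.06),128)"
```

```text
t 9.45 box xyz mm [ 11.4  -0.7 139.3] tilt 45.0 F [-0.8 -0.  -0.5] w 0.258 g 0.4 q [ 0.28 -0.26  2.17 -0.52  0.54  0.73]
lid angle 0.7444087267547844 n 4382 x -0.05554411090399961 0.07727934330714457 zmax 0.18287271384440387
0.84 shift [0.02 0.14 0.02] turn [ 0.4  -0.01 -0.04]
0.8999999999999999 shift [0.02 0.37 0.05] turn [ 0.83 -0.02 -0.03]
0.9599999999999999 shift [0.02 0.6  0.1 ] turn [ 1.26 -0.02 -0.03]
1.0199999999999998 shift [0.02 0.83 0.16] turn [ 1.69 -0.02 -0.03]
1.0799999999999996 shift [0.03 1.05 0.23] turn [ 2.12 -0.02 -0.03]
1.1399999999999997 shift [0.03 1.27 0.31] turn [ 2.55 -0.02 -0.03]
1.1999999999999997 shift [0.03 1.48 0.41] turn [ 2.98 -0.02 -0.03]
1.2599999999999996 shift [0.03 1.68 0.52] turn [ 3.41 -0.02 -0.03]
```

Emit:
jog_arm --targets '[[[0,0.15,0],[0.4,0,0],26],[[0,0.37,0.05],[0.8,0,0],26],[[0,0.6,0.1],[1.25,0,0],26],[[0,0.83,0.16],[1.7,0,0],26],[[0,1.05,0.23],[2.1,0,0],26],[[0,1.27,0.3],[2.55,0,0],26],[[0,1.48,0.4],[3.0,0,0],26],[[0,1.48,0.4],[3.0,0,0],26]]'

```text
time: 10.5
tool_pos: [0.6447, 0.1677, 0.1593]
tool_rot: [0.135, 0.728, 0.66, 0.125]
contact_force: [0.1, -0.5, -0.6]
gripper_width: 0.261
grasp_force: 0.1
```

```bash
python3 -c "
from h import *
st();lid()
arcs(np.arange(1.24,1.6,.05),128)"
```

```text
t 10.5 box xyz mm [ 46.2  -1.1 159.3] tilt 21.2 F [ 0.1 -0.5 -0.6] w 0.261 g 0.1 q [ 0.19 -0.04  1.82 -0.12  1.01  0.33]
lid angle 1.0939740719196664 n 1243 x -0.044654894972419 0.07615505395089961 zmax 0.21600242806896877
1.24 shift [ 0.04  0.21 -0.04] turn [ 0.27 -0.02 -0.03]
1.29 shift [ 0.04  0.41 -0.02] turn [ 0.63 -0.02 -0.03]
1.34 shift [0.05 0.6  0.01] turn [ 0.99 -0.02 -0.03]
1.3900000000000001 shift [0.05 0.79 0.05] turn [ 1.34 -0.02 -0.03]
1.4400000000000002 shift [0.05 0.98 0.1 ] turn [ 1.7  -0.02 -0.03]
1.4900000000000002 shift [0.05 1.16 0.16] turn [ 2.06 -0.02 -0.03]
1.5400000000000003 shift [0.05 1.34 0.23] turn [ 2.42 -0.02 -0.02]
1.5900000000000003 shift [0.05 1.52 0.31] turn [ 2.78 -0.02 -0.02]
```

Emit:
jog_arm --targets '[[[0,0.2,-0.03],[0.27,0,0],26],[[0,0.4,-0.02],[0.6,0,0],26],[[0,0.5,0],[0.8,0,0],26],[[0,0.6,0.01],[1.0,0,0],26],[[0,0.7,0.03],[1.17,0,0],26],[[0,0.79,0.05],[1.34,0,0],26],[[0,0.88,0.08],[1.5,0,0],26],[[0,0.98,0.1],[1.7,0,0],26]]'

```text
time: 11.55
tool_pos: [0.6672, 0.1655, 0.1643]
tool_rot: [0.046, 0.739, 0.671, 0.044]
contact_force: [-0.6, 0.9, 0.3]
gripper_width: 0.26
grasp_force: 0.0
```

```bash
python3 -c "
from h import *
st()
arcs(np.arange(1.46,1.8,.04),128)"
```

```text
t 11.55 box xyz mm [ 68.8  -1.2 164.3] tilt 7.3 F [-0.6  0.9  0.3] w 0.26 g 0.0 q [ 0.15  0.14  1.59 -0.03  1.28  0.25]
1.46 shift [ 0.05  0.08 -0.01] turn [ 0.12 -0.02 -0.02]
1.5 shift [ 0.05  0.23 -0.  ] turn [ 0.41 -0.02 -0.02]
1.54 shift [0.05 0.39 0.02] turn [ 0.69 -0.02 -0.02]
1.58 shift [0.05 0.54 0.04] turn [ 0.98 -0.03 -0.02]
1.62 shift [0.05 0.69 0.07] turn [ 1.27 -0.03 -0.02]
1.6600000000000001 shift [0.05 0.84 0.11] turn [ 1.55 -0.03 -0.02]
1.7000000000000002 shift [0.05 0.99 0.15] turn [ 1.84 -0.03 -0.02]
1.7400000000000002 shift [0.05 1.14 0.2 ] turn [ 2.13 -0.03 -0.02]
1.7800000000000002 shift [0.05 1.29 0.26] turn [ 2.41 -0.03 -0.02]
```

Now slowly through the balance point.

Emit:
jog_arm --targets '[[[0,0.12,0],[0.2,0,0],26],[[0,0.23,0],[0.4,0,0],25],[[0,0.31,0.01],[0.55,0,0],25],[[0,0.39,0.02],[0.7,0,0],25],[[0,0.47,0.03],[0.84,0,0],25],[[0,0.54,0.04],[0.98,0,0],25],[[0,0.62,0.06],[1.12,0,0],25],[[0,0.69,0.07],[1.27,0,0],25]]'

```text
time: 12.55
tool_pos: [0.6845, 0.1638, 0.1649]
tool_rot: [-0.019, 0.74, 0.672, -0.015]
contact_force: [-0.8, 0.2, 0.2]
gripper_width: 0.25
grasp_force: 0.1
```

```bash
python3 -c "
from h import *
st()
arcs(np.arange(1.64,1.83,.02),128)"
```

```text
t 12.55 box xyz mm [ 86.2  -1.2 164.9] tilt -2.8 F [-0.8  0.2  0.2] w 0.25 g 0.1 q [0.12 0.29 1.41 0.01 1.48 0.22]
1.64 shift [0.05 0.08 0.01] turn [ 0.14 -0.03 -0.02]
1.66 shift [0.05 0.16 0.02] turn [ 0.29 -0.03 -0.02]
1.68 shift [0.05 0.23 0.03] turn [ 0.43 -0.03 -0.02]
1.7 shift [0.05 0.31 0.04] turn [ 0.57 -0.03 -0.02]
1.72 shift [0.05 0.39 0.05] turn [ 0.72 -0.03 -0.01]
1.74 shift [0.05 0.47 0.06] turn [ 0.86 -0.03 -0.01]
1.76 shift [0.05 0.54 0.07] turn [ 1.   -0.03 -0.01]
1.78 shift [0.05 0.62 0.09] turn [ 1.15 -0.03 -0.01]
1.8 shift [0.05 0.69 0.1 ] turn [ 1.29 -0.03 -0.01]
1.82 shift [0.05 0.77 0.12] turn [ 1.43 -0.03 -0.01]
```

Emit:
jog_arm --targets '[[[0,0.08,0.01],[0.14,0,0],25],[[0,0.16,0.02],[0.29,0,0],25],[[0,0.23,0.03],[0.43,0,0],25],[[0,0.31,0.04],[0.57,0,0],25],[[0,0.39,0.05],[0.72,0,0],25],[[0,0.47,0.06],[0.86,0,0],25],[[0,0.53,0.07],[0.95,0,0],25],[[0,0.53,0.07],[0.95,0,0],25]]'

```text
time: 13.55
tool_pos: [0.6976, 0.1625, 0.1622]
tool_rot: [-0.068, 0.737, 0.67, -0.059]
contact_force: [-0.2, -0.1, 0.4]
gripper_width: 0.251
grasp_force: 0.0
```

Emit:
jog_arm --targets '[[[0,0.06,0.01],[0.08,0,0],25],[[0,0.12,0.02],[0.16,0,0],25],[[0,0.12,0.02],[0.16,0,0],25]]'

```text
time: 13.92
tool_pos: [0.6966, 0.1627, 0.1622]
tool_rot: [-0.08, 0.736, 0.669, -0.071]
contact_force: [-13.4, -0.6, 6.3]
gripper_width: 0.25
grasp_force: 7.3
```

```bash
python3 -c "
from h import *
st()
i,d=grab('scene','s6');P=cloud('scene',d)-C;B=P@np.stack([EX,EY,Z],1)*1000
hsv=cv2.cvtColor(i,cv2.COLOR_RGB2HSV).astype(int)
m=(B[...,0]>50)&(B[...,0]<180)&(abs(B[...,1])<100)&(B[...,2]>85)&(B[...,2]<228)&(abs(B[...,1]+1)>45)
q=B[m];print(len(q))
for z in range(90,228,12):
    k=q[abs(q[:,2]-z)<6]; print(z,len(k),np.percentile(k[:,0],[10,50,90]).round() if len(k) else '')
cv2.imwrite('pics/s6z.png',cv2.resize(i[110:320,200:480,::-1],(800,600),interpolation=2))"
```

```text
t 13.925 box xyz mm [ 98.4  -1.2 162.2] tilt -12.2 F [-13.4  -0.6   6.3] w 0.25 g 7.3 q [0.11 0.43 1.25 0.05 1.66 0.2 ]
3176
90 234 [83. 88. 90.]
102 282 [85. 90. 93.]
114 256 [90. 93. 95.]
126 262 [93. 95. 97.]
138 269 [ 95.  98. 100.]
150 279 [ 97. 100. 102.]
162 282 [100. 102. 104.]
174 291 [101. 104. 106.]
186 311 [100. 106. 108.]
198 326 [102. 108. 110.]
210 176 [101. 109. 112.]
222 208 [100. 104. 111.]
```

View pics/s6z.png

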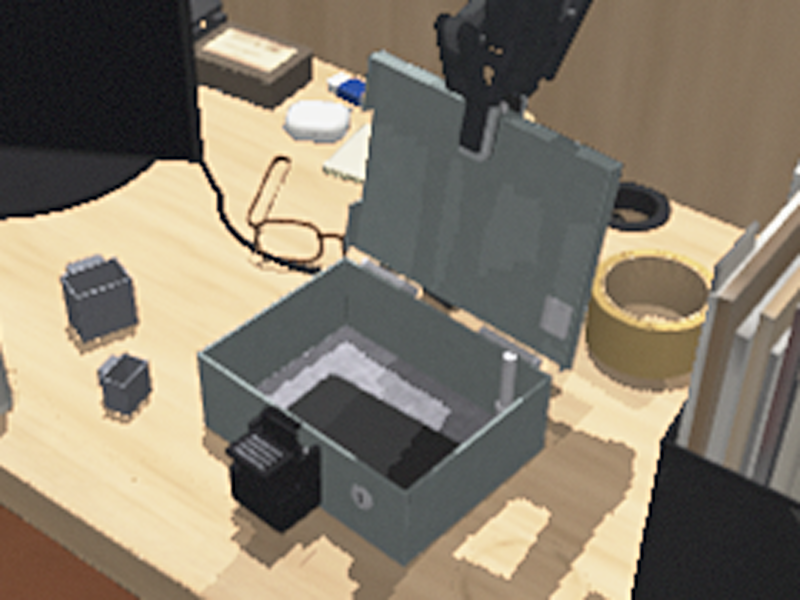

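The crop shows the lid standing upright and leaning back, with the gripper at (480,120) on its front edge. The fitted slope is 1.755 rad, so it's on its stop. Releasing.

Emit:
jog_arm --targets '[[[0,-0.12,0],[-0.16,0,0],30],[[0,-0.12,0],[-0.16,0,0],45],[[0,-0.12,-0.6],[-0.16,0,0],45],[[0,-0.12,-1.4],[-0.16,0,0],45],[[0,-0.12,-2.4],[-0.16,0,0],45],[[0,-0.12,-2.4],[-0.16,0,0],45]]'

```text
time: 14.72
tool_pos: [0.7119, 0.1612, 0.2258]
tool_rot: [-0.066, 0.737, 0.67, -0.056]
contact_force: [0.1, -0.7, 0.1]
gripper_width: 0.449
grasp_force: 0.0
```

```bash
cat >> h.py <<'E'
CY=np.radians(-22.2); CUP=np.array([.5696,.4115,0])
E
python3 -c "
from h import *
st();go(CUP+Z*.16,tool(0,CY))"
```

```text
t 14.725 box xyz mm [113.7  -1.3 225.8] tilt -9.9 F [ 0.1 -0.7  0.1] w 0.449 g 0.0 q [0.1  0.4  1.18 0.04 1.73 0.2 ]
shift [ 9.4  -5.85  5.  ] turn [-1.23  0.14  2.08]
```

Emit:
jog_arm --targets '[[[2.4,-0.5,-0.3],[-0.4,0,0.5],60],[[4.8,-1.5,-0.3],[-0.8,0,1],90],[[7,-3,0],[-1.2,0.1,2],100],[[9,-5,2],[-1.2,0.1,2.1],100],[[9.4,-5.8,4],[-1.2,0.1,2.1],100],[[9.4,-5.8,5],[-1.2,0.1,2.1],100],[[9.4,-5.8,5],[-1.2,0.1,2.1],100]]'

```text
time: 15.6
tool_pos: [0.5637, 0.4104, 0.1195]
tool_rot: [-0.002, 0.83, 0.558, -0.012]
contact_force: [-0.4, 0.5, -0.9]
gripper_width: 1.0
grasp_force: 0.0
```

```bash
python3 -c "
from h import *
st()
i,d=grab('scene','s7');P=cloud('scene',d);tipcheck(P)
A=tool(0,CY);q=((P-CUP)@A)*1000
m=(abs(q[...,0])<45)&(abs(q[...,1])<40)&(P[...,2]>.033)&(P[...,2]<.052);k=q[m]; print(len(k),'cup in own axes: y(tool x)',np.percentile(k[:,0],[1,50,99]),'x',np.percentile(k[:,1],[1,50,99]))
r=cv2.minAreaRect((P[m][:,:2]*1000).astype(np.float32));print(r)
go(CUP+Z*.075,tool(0,CY))
cv2.imwrite('pics/s7z.png',cv2.resize(i[130:280,150:350,::-1],(800,600),interpolation=2))"
```

```text
t 15.6 box xyz mm [-57.  233.  119.5] tilt -1.2 F [-0.4  0.5 -0.9] w 1.0 g 0.0 q [0.52 0.3  1.49 0.   1.38 0.91]
-90 121 x -16.0 12.0 y [-59. -51. -42.  50.  60.]
-84 54 x -16.0 5.0 y [-59. -54. -42.  48.  59.]
-78 34 x -15.0 0.0 y [-60. -51.  -2.  47.  58.]
-72 56 x -16.0 9.0 y [-58. -50.  41.  44.  55.]
-66 52 x -16.0 7.0 y [-58. -52.  41.  43.  55.]
-60 52 x -15.0 8.0 y [-59. -52. -44.  44.  54.]
-54 58 x -16.0 10.0 y [-58. -51.  41.  45.  54.]
-48 38 x -15.0 6.0 y [-58. -51. -45.  42.  55.]
-42 31 x -15.0 8.0 y [-55. -47.  41.  44.  51.]
-36 7 x -12.0 4.0 y [-50. -48.  41.  41.  42.]
236 cup in own axes: y(tool x) [-16.5528463   11.83251966  27.32852346] x [-23.0354946   -0.69977039  22.60566922]
((571.5486450195312, 416.77813720703125), (45.10262680053711, 46.78947448730469), 70.31395721435547)
shift [0.12 0.14 3.16] turn [-0.09  0.1  -0.  ]
```

View pics/s7z.png

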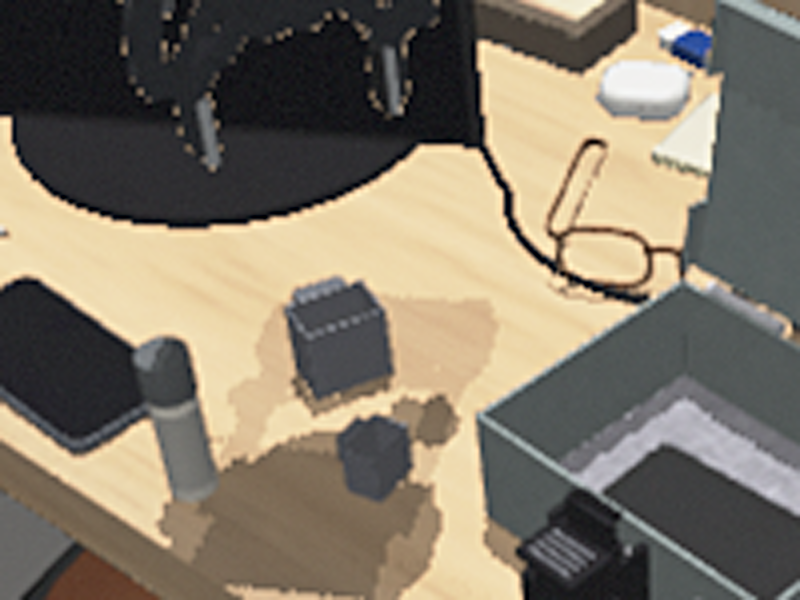

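The crop shows the cup at (340,335) with its hook up-left, the glue stick at (175,420), the small decoy at (375,455), and the open pads above at (210,140) and (390,80).

Emit:
jog_arm --targets '[[[0.1,0.1,1],[-0.1,0.1,0],100],[[0.1,0.1,1.8],[-0.1,0.1,0],100],[[0.1,0.1,1.8],[-0.1,0.1,0],100],[[0.1,0.1,1.8],[-0.1,0.1,0],100]]'

```text
time: 16.15
tool_pos: [0.5713, 0.4124, 0.0809]
tool_rot: [0.0, 0.831, 0.557, 0.003]
contact_force: [-0.2, -0.5, -0.5]
gripper_width: 1.003
grasp_force: 0.0
```

```bash
python3 -c "
from h import *
st();go(CUP+Z*.013,tool(0,CY))"
```

```text
t 16.15 box xyz mm [-49.7 235.7  80.9] tilt 0.3 F [-0.2 -0.5 -0.5] w 1.003 g 0.0 q [ 0.52  0.33  1.52 -0.    1.29  0.91]
shift [-0.08 -0.07  3.95] turn [ 0.03 -0.03 -0.01]
```

Emit:
jog_arm --targets '[[[-0.08,-0.07,1.5],[0,0,0],100],[[-0.08,-0.07,2.8],[0,0,0],100],[[-0.08,-0.07,3.5],[0,0,0],100],[[-0.08,-0.07,3.95],[0,0,0],100],[[-0.08,-0.07,3.95],[0,0,0],100]]'

```text
time: 16.77
tool_pos: [0.5685, 0.4115, -0.019]
tool_rot: [0.0, 0.83, 0.557, 0.002]
contact_force: [-0.8, -0.6, -0.2]
gripper_width: 0.997
grasp_force: 0.0
```

```bash
python3 -c "
from h import *
st();go(CUP+Z*.013,tool(0,CY))
i,d=grab('scene','s8');tipcheck(cloud('scene',d))"
```

```text
t 16.775 box xyz mm [-52.4 234.5 -19. ] tilt 0.2 F [-0.8 -0.6 -0.2] w 0.997 g 0.0 q [ 0.52  0.44  1.56 -0.    1.14  0.91]
shift [ 0.02  0.04 -0.04] turn [ 0.02 -0.02 -0.01]
-90 89 x -16.0 10.0 y [-60. -51. -43.  51.  59.]
-84 40 x -16.0 8.0 y [-60. -54. -45.  49.  58.]
-78 26 x -14.0 3.0 y [-57. -47.  44.  47.  53.]
-72 39 x -14.0 10.0 y [-56. -48.  43.  45.  57.]
-66 61 x -16.0 16.0 y [-56. -47.  -9.  23.  57.]
-60 120 x -15.0 16.0 y [-56. -17.   4.  23.  56.]
-54 112 x -16.0 16.0 y [-56. -19.  -1.  16.  56.]
-48 104 x -16.0 16.0 y [-55. -19.   1.  19.  54.]
-42 76 x -16.0 16.0 y [-49. -17.  -1.  17.  50.]
-36 50 x -16.0 15.0 y [-23. -16.  -2.  11.  23.]
-30 44 x -16.0 10.0 y [-22. -17.  -2.  10.  25.]
-24 69 x -15.0 15.0 y [-58. -22.  -5.  12.  56.]
-18 306 x -16.0 16.0 y [-60. -42. -23.  39.  60.]
```

Emit:
jog_arm --targets '[[[0,0,0],[0,0,0],45],[[0,0,0],[0,0,0],45],[[0,0,0],[0,0,0],45],[[0,0,0],[0,0,0],45],[[0,0,0],[0,0,0],45],[[0,0,0],[0,0,0],45]]'

```text
time: 17.58
tool_pos: [0.5692, 0.4119, -0.0178]
tool_rot: [0.0, 0.83, 0.557, 0.003]
contact_force: [1.6, -0.0, 5.9]
gripper_width: 0.532
grasp_force: 62.1
```

Emit:
jog_arm --targets '[[[0,0,-0.5],[0,0,0],45],[[0,0,-1.5],[0,0,0],45],[[0,0,-3],[0,0,0],45],[[0,0,-4.8],[0,0,0],45],[[0,0,-4.8],[0,0,0],45]]'

```text
time: 18.2
tool_pos: [0.5705, 0.4128, 0.1068]
tool_rot: [0.001, 0.83, 0.557, 0.007]
contact_force: [-0.4, -0.5, 0.3]
gripper_width: 0.533
grasp_force: 61.7
```

```bash
python3 -c "
from h import *
st()
i,d=grab('scene','s9')
j,e=grab('top','t9')
P=cloud('scene',d);s=state();A=quat(s['tool_rot']);q=((P-s['tool_pos'])@A)*1000
m=(abs(q[...,0])<40)&(abs(q[...,1])<30)&(q[...,2]>-40)&(q[...,2]<40);k=q[m];print(len(k),np.percentile(k,[0,2,50,98,100],axis=0).round(1))
for z in range(-48,30,6):
    kk=q[(abs(q[...,0])<45)&(abs(q[...,1])<45)&(abs(q[...,2]-z)<3)]
    if len(kk):print(z,len(kk),np.percentile(kk,[2,98],axis=0).round().tolist())
cv2.imwrite('pics/s9z.png',cv2.resize(i[130:280,150:350,::-1],(800,600),interpolation=2))"
```

```text
t 18.2 box xyz mm [-50.5 236.  106.8] tilt 0.7 F [-0.4 -0.5  0.3] w 0.533 g 61.7 q [ 0.52  0.3   1.51 -0.    1.32  0.91]
192 [[-14.8 -28.3 -40. ]
 [-13.6 -26.4 -39.7]
 [-10.5   0.9 -31.6]
 [ -3.1  26.4 -21.7]
 [  6.9  29.2 -20.7]]
-48 124 [[-14.0, -33.0, -51.0], [21.0, 36.0, -45.0]]
-42 90 [[-14.0, -33.0, -45.0], [6.0, 36.0, -39.0]]
-36 70 [[-13.0, -27.0, -39.0], [-6.0, 30.0, -33.0]]
-30 63 [[-14.0, -21.0, -33.0], [-3.0, 25.0, -28.0]]
-24 49 [[-12.0, -21.0, -27.0], [-1.0, 24.0, -21.0]]
-18 1 [[-8.0, 16.0, -21.0], [-8.0, 16.0, -21.0]]
```

View pics/s9z.png

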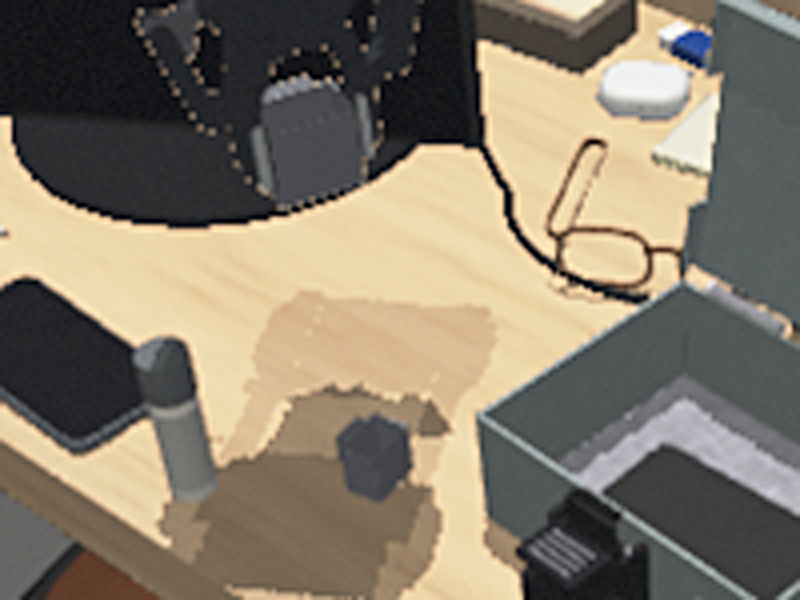

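The crop shows the cup (310,145) gripped across its end faces and lifted level, its hook side away from the camera; the desk spot is clear.

```bash
python3 -c "
from h import *
s=state();A=quat(s['tool_rot'])
for n,f in(('scene','s9'),('top','t9')):
    P=cloud(n,np.load(f'pics/{f}.npy'));B=(P-C)@np.stack([EX,EY,Z],1)*1000
    for x in (-55,-30,-5,20,45):
        k=B[(abs(B[...,0]-x)<12)&(abs(B[...,1]-93)<14)&(B[...,2]>62)&(B[...,2]<78)]
        print(n,x,len(k),np.percentile(k[:,1],[5,50,95]).round(1) if len(k) else '',np.median(k[:,2]).round(1) if len(k) else '')
    # wall outer face (scene cannot see) / inner face
    k=B[(abs(B[...,0])<55)&(abs(B[...,1]-92)<8)&(B[...,2]>35)&(B[...,2]<60)];print('face',len(k),np.median(k[:,1]) if len(k) else '')
    q=((P-s['tool_pos'])@A)*1000
    k=q[(abs(q[...,1])<17)&(q[...,2]>-50)&(q[...,2]<-24)&(abs(q[...,0])<40)]
    print('cup face x',len(k),np.percentile(k[:,0],[5,25,50,75,95]).round(1) if len(k) else '')
    k=q[(abs(q[...,0])<45)&(abs(q[...,1])<18)&(abs(q[...,2]+62)<5)];print('cup top',len(k),np.percentile(k[:,0],[1,50,99]).round(1) if len(k) else '',np.median(k[:,2]) if len(k) else '')
a=cv2.imread('pics/t9.png')[195:270,190:300]
I=cv2.imread('pics/top0.png')
u,v=zip(*[proj('top',box(x,.0935,.07)) for x in(-.06,0,.06)]);print(u,v)
g=cv2.cvtColor(cv2.imread('pics/t9.png'),cv2.COLOR_BGR2GRAY)
for uu,vv in zip(u,v): r=int(round(vv)); print(r,int(uu)-8,g[r,int(uu)-8:int(uu)+9])
"
```

```text
scene -55 38 [90.2 92.5 94.2] 66.3
scene -30 34 [90.6 92.  93.8] 66.7
scene -5 31 [90.4 92.2 94.1] 66.6
scene 20 30 [91.2 92.7 94.6] 66.0
scene 45 29 [91.  92.4 94.3] 66.0
face 363 92.21067992140028
cup face x 198 [-13.4 -11.7 -10.7  -9.6  19.7]
cup top 164 [-13.7  16.9  31.2] -62.874699657250304
top -55 23 [91.5 92.2 94.2] 69.3
top -30 21 [91.5 92.9 94.9] 68.0
top -5 21 [91.8 93.  94.5] 68.9
top 20 21 [91.7 92.9 94.5] 70.6
top 45 19 [91.8 93.2 94.7] 68.8
face 68 91.92127735005963
cup face x 0 
cup top 0  
(np.float64(277.3583873263168), np.float64(280.7686415500065), np.float64(284.14959375923377)) (np.float64(235.309497683004), np.float64(206.75195167817304), np.float64(178.4397814052249))
235 269 [217 217 217 216 217 217 214 202 175 135  94  83 103 120 126 127 127]
207 272 [214 213 213 213 213 213 211 204 191 163 114  90 112 127 131 129 127]
178 276 [211 211 212 212 212 212 211 201 174 125  86  76  77  78  79  79  79]
```

```bash
python3 -c "
from h import *
st();go(box(0,.073,.110),tool(0))"
```

```text
t 18.3 box xyz mm [-53.2 234.  101. ] tilt 0.2 F [ 0.2 -0.3 -1.3] w 0.53 g 61.7 q [ 0.52  0.3   1.51 -0.    1.32  0.91]
shift [-5.55  3.91  0.87] turn [ 0.03 -0.02 -2.12]
```

Emit:
jog_arm --targets '[[[-1.5,1,0],[0,0,-0.7],45],[[-3.5,2.5,0],[0,0,-1.5],45],[[-5,3.6,0.3],[0,0,-2.1],45],[[-5.5,3.9,0.8],[0,0,-2.1],45],[[-5.5,3.9,0.8],[0,0,-2.1],45],[[-5.5,3.9,0.8],[0,0,-2.1],45],[[-5.5,3.9,0.8],[0,0,-2.1],45]]'

```text
time: 19.18
tool_pos: [0.6059, 0.2485, 0.0811]
tool_rot: [0.001, 0.74, 0.673, 0.003]
contact_force: [-0.0, -0.1, -0.2]
gripper_width: 0.527
grasp_force: 61.6
```

```bash
cat > cm.py <<'E'
from h import *
import sys
st()
i,d=grab('scene',sys.argv[1]);P=cloud('scene',d);B=(P-C)@np.stack([EX,EY,Z],1)*1000
st();s=state();zt=s['tool_pos'][2]*1000+18
m=(abs(B[...,0])<23)&(B[...,1]>45)&(B[...,1]<115)
k=B[m&(abs(B[...,2]-zt-43)<5)];print('cup top ring',len(k),np.percentile(k[:,1],[1,5,50,95,99]).round(1),'z',np.median(k[:,2]))
for h in range(5,43,6):
    k=B[m&(abs(B[...,2]-zt-h)<3)&(B[...,1]<85)]
    if len(k):print(h,len(k),np.percentile(k[:,1],[25,50,75]).round(1),'x',np.percentile(k[:,0],[2,98]).round(1))
go(box(0,.0745,.110),tool(0))
E
python3 cm.py s10
```

```text
t 19.175 box xyz mm [ 0.  75.7 81.1] tilt 0.3 F [-0.  -0.1 -0.2] w 0.527 g 61.6 q [0.28 0.22 1.64 0.   1.27 0.37]
t 19.225 box xyz mm [ 0.1 75.6 81.2] tilt 0.3 F [ 0.1 -0.3 -0.1] w 0.532 g 61.6 q [0.28 0.22 1.64 0.   1.27 0.37]
cup top ring 91 [60.4 61.2 65.6 93.6 97.7] z 140.5297602370668
5 49 [61.3 62.2 62.8] x [-22.9  21.7]
11 43 [61.4 62.1 62.6] x [-21.2  21.6]
17 46 [61.7 62.3 62.9] x [-22.7  22.6]
23 50 [61.5 62.1 62.8] x [-22.4  22.9]
29 52 [61.8 62.4 63.2] x [-20.8  22.4]
35 59 [61.7 62.3 63.2] x [-22.3  22.1]
41 68 [62.1 63.4 70.9] x [-21.9  22.7]
shift [-0.04 -0.01  0.09] turn [ 0.04 -0.02 -0.  ]
```

```bash
python3 -c "
from h import *
B=(cloud('scene',np.load('pics/s10.npy'))-C)@np.stack([EX,EY,Z],1)*1000
m=(abs(B[...,0])<24)&(B[...,1]>50)&(B[...,1]<125)&(B[...,2]>95)&(B[...,2]<160)
vs,us=np.where(m);print(us.min(),us.max(),vs.min(),vs.max())
uc=int(np.median(us))
for u in (uc-6,uc,uc+6): print(u,[(v,*B[v,u].round().astype(int)) for v in range(vs.min()-3,vs.max()+1) if m[v,u]])
for y in (.0744,.0769,.0782): print(proj('scene',box(0,y-.016,.143)),proj('scene',box(0,y+.029,.143)))
cv2.imwrite('pics/s10z.png',cv2.resize(cv2.imread('pics/s10.png')[150:270,200:360],(800,600),interpolation=2))
"
```

```text
288 315 176 216
299 [(187, np.int64(10), np.int64(93), np.int64(134)), (188, np.int64(9), np.int64(92), np.int64(133)), (189, np.int64(9), np.int64(92), np.int64(130)), (190, np.int64(8), np.int64(91), np.int64(129)), (191, np.int64(8), np.int64(92), np.int64(126)), (192, np.int64(10), np.int64(93), np.int64(122)), (193, np.int64(10), np.int64(94), np.int64(120)), (194, np.int64(8), np.int64(92), np.int64(119)), (195, np.int64(7), np.int64(91), np.int64(118)), (196, np.int64(8), np.int64(92), np.int64(114)), (197, np.int64(-17), np.int64(66), np.int64(139)), (198, np.int64(-19), np.int64(63), np.int64(140)), (199, np.int64(-20), np.int64(62), np.int64(138)), (200, np.int64(-19), np.int64(63), np.int64(135)), (201, np.int64(-20), np.int64(62), np.int64(134)), (202, np.int64(-22), np.int64(60), np.int64(134)), (203, np.int64(-21), np.int64(62), np.int64(130)), (204, np.int64(-20), np.int64(62), np.int64(127)), (205, np.int64(-21), np.int64(62), np.int64(125)), (206, np.int64(-20), np.int64(63), np.int64(122)), (207, np.int64(-22), np.int64(61), np.int64(121)), (208, np.int64(-20), np.i
[... 2972 characters left out ...]
4), np.int64(112)), (203, np.int64(12), np.int64(64), np.int64(110)), (204, np.int64(10), np.int64(62), np.int64(109)), (205, np.int64(9), np.int64(61), np.int64(108)), (206, np.int64(10), np.int64(61), np.int64(105)), (207, np.int64(9), np.int64(61), np.int64(103)), (208, np.int64(11), np.int64(63), np.int64(99))]
(np.float64(307.9762612587739), np.float64(193.06336715703276)) (np.float64(291.2491309702019), np.float64(183.33243525012477))
(np.float64(307.02492529307557), np.float64(192.50993178927402)) (np.float64(290.34388710502884), np.float64(182.80581375204488))
(np.float64(306.531279396956), np.float64(192.22275553618147)) (np.float64(289.8741338442221), np.float64(182.5325369307912))
```

View pics/s10z.png

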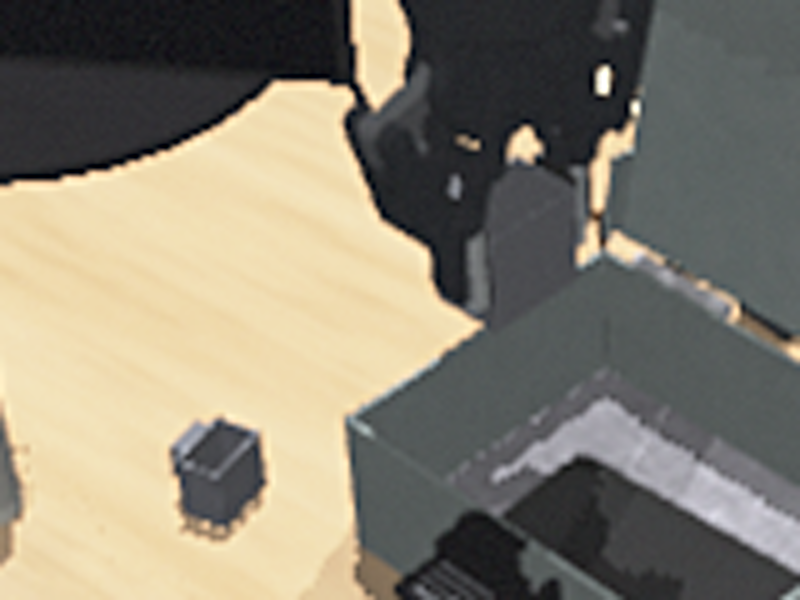

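The crop shows the cup (530,240) held level over the left wall, with its near face and open top visible; the lid still stands open behind. It needs to move 3.8 mm to the right so the slot sits over the rim.

Emit:
jog_arm --targets '[[[-0.15,0,0.5],[0,0,0],45],[[-0.15,0,1.2],[0,0,0],45],[[-0.15,0,1.6],[0,0,0],45],[[-0.15,0,1.6],[0,0,0],45],[[-0.15,0,1.6],[0,0,0],45]]'

```text
time: 19.85
tool_pos: [0.6061, 0.2434, 0.0409]
tool_rot: [0.001, 0.74, 0.672, 0.002]
contact_force: [0.6, -0.8, -0.9]
gripper_width: 0.53
grasp_force: 61.6
```

```bash
python3 cm.py s11 | grep -v ring; python3 -c "
from h import *
go(box(0,.0718,.042),tool(0))"
```

```text
t 19.85 box xyz mm [ 0.7 70.7 40.9] tilt 0.3 F [ 0.6 -0.8 -0.9] w 0.53 g 61.6 q [0.27 0.26 1.67 0.   1.21 0.36]
t 19.9 box xyz mm [ 1.  70.8 41.4] tilt 0.3 F [-0.3 -0.1 -0.6] w 0.53 g 61.6 q [0.27 0.26 1.67 0.   1.21 0.36]
5 40 [56.7 57.3 58.3] x [-21.8  21.5]
11 38 [56.3 57.1 57.7] x [-21.2  19.5]
17 42 [56.3 56.7 57.4] x [-20.5  22. ]
23 49 [56.5 57.1 57.8] x [-22.1  22.5]
29 50 [56.5 57.4 57.9] x [-22.   22.4]
35 60 [56.8 57.7 69.6] x [-22.6  22.7]
41 55 [56.7 57.7 62. ] x [-22.6  22.7]
shift [ 0.15 -0.03 -1.5 ] turn [ 0.04 -0.02 -0.02]
shift [ 0.04 -0.04  1.22] turn [ 0.04 -0.02 -0.02]
```

Emit:
jog_arm --targets '[[[0.04,0,0],[0,0,0],45],[[0.04,0,0.3],[0,0,0],45],[[0.04,0,0.6],[0,0,0],45],[[0.04,0,0.8],[0,0,0],45],[[0.04,0,0.8],[0,0,0],45]]'

```text
time: 20.52
tool_pos: [0.6053, 0.2442, 0.0197]
tool_rot: [0.0, 0.74, 0.672, 0.002]
contact_force: [0.2, -0.6, -0.9]
gripper_width: 0.531
grasp_force: 61.6
```

Emit:
jog_arm --targets '[[[0,0,0.1],[0,0,0],45],[[0,0,0.2],[0,0,0],45],[[0,0,0.3],[0,0,0],45]]'

```text
time: 20.9
tool_pos: [0.6061, 0.2444, 0.0132]
tool_rot: [0.001, 0.74, 0.673, 0.002]
contact_force: [-0.3, 0.3, -0.3]
gripper_width: 0.529
grasp_force: 61.6
```

```bash
python3 cm.py s12 | grep -v ring
```

```text
t 20.9 box xyz mm [ 0.6 71.7 13.2] tilt 0.3 F [-0.3  0.3 -0.3] w 0.529 g 61.6 q [0.27 0.3  1.68 0.   1.16 0.36]
t 20.95 box xyz mm [ 0.4 71.6 12.8] tilt 0.2 F [ 0.2 -0.3 -0.6] w 0.535 g 61.6 q [0.27 0.3  1.68 0.   1.16 0.36]
5 45 [57.4 58.  58.9] x [-22.6  22.3]
11 33 [57.4 58.1 58.7] x [-22.3  21.7]
17 43 [57.4 57.8 58.5] x [-22.7  22. ]
23 48 [57.4 58.2 59.5] x [-21.8  22.7]
29 47 [57.6 58.4 59.4] x [-21.4  22.7]
35 51 [57.8 58.6 68.2] x [-20.9  22.9]
41 58 [57.3 58.5 59.9] x [-22.5  22.9]
shift [ 0.12 -0.   -2.65] turn [ 0.03 -0.02 -0.02]
```

Emit:
jog_arm --targets '[[[0,0,0.04],[0,0,0],45],[[0,0,0.06],[0,0,0],45],[[0,0,0.06],[0,0,0],45]]'

```text
time: 21.32
tool_pos: [0.6061, 0.2444, 0.0118]
tool_rot: [0.001, 0.74, 0.673, 0.002]
contact_force: [-0.5, -0.5, -0.1]
gripper_width: 0.533
grasp_force: 61.6
```

Emit:
jog_arm --targets '[[[0,0,0.03],[0,0,0],45],[[0,0,0.03],[0,0,0],45]]'

```text
time: 21.58
tool_pos: [0.6062, 0.2445, 0.0112]
tool_rot: [0.001, 0.74, 0.673, 0.002]
contact_force: [-0.6, 0.0, 0.4]
gripper_width: 0.527
grasp_force: 61.9
```

```bash
python3 -c "
from h import *
st()"
```

```text
t 21.575 box xyz mm [ 0.7 71.7 11.2] tilt 0.3 F [-0.6  0.   0.4] w 0.527 g 61.9 q [0.27 0.3  1.68 0.   1.16 0.36]
```

Emit:
jog_arm --targets '[[[0,0,0.03],[0,0,0],45],[[0,0,0.03],[0,0,0],45]]'

```text
time: 21.82
tool_pos: [0.6063, 0.2445, 0.0112]
tool_rot: [0.001, 0.74, 0.673, 0.003]
contact_force: [-2.6, -2.1, 5.8]
gripper_width: 0.533
grasp_force: 62.4
```

Emit:
jog_arm --targets '[[[0,0,0.03],[0,0,0],45],[[0,0,0.03],[0,0,0],45]]'

```text
time: 22.08
tool_pos: [0.6064, 0.2445, 0.0111]
tool_rot: [0.001, 0.74, 0.673, 0.003]
contact_force: [-4.1, -2.2, 8.3]
gripper_width: 0.532
grasp_force: 62.8
```

Seated on the rim. Releasing and retreating upward.

Emit:
jog_arm --targets '[[[0,0,-0.04],[0,0,0],45],[[0,0,-0.04],[0,0,0],58],[[0,0,-0.04],[0,0,0],70],[[0,0,-0.04],[0,0,0],80],[[0,0,-0.04],[0,0,0],80],[[0,0,-0.4],[0,0,0],80],[[0,0,-1.2],[0,0,0],80],[[0,0,-2.4],[0,0,0],80]]'

```text
time: 23.08
tool_pos: [0.6055, 0.2442, 0.0707]
tool_rot: [0.001, 0.74, 0.672, 0.002]
contact_force: [0.3, -0.1, 0.2]
gripper_width: 0.804
grasp_force: 0.0
```

Emit:
jog_arm --targets '[[[0,0,-2],[0,0,0],80],[[0,-1,-4],[0,0,0],80],[[0,-4,-5],[0,0,0],80],[[0,-6,-5],[0,0,0],80],[[0,-7,-5],[0,0,0],80],[[0,-7,-5],[0,0,0],80]]'

```text
time: 23.82
tool_pos: [0.4302, 0.2613, 0.1958]
tool_rot: [0.001, 0.739, 0.673, 0.004]
contact_force: [0.1, -0.3, -0.1]
gripper_width: 0.803
grasp_force: 0.0
```

```bash
python3 -c "
from h import *
st()
i,d=grab('scene','s13');P=cloud('scene',d)
B=(P-C)@np.stack([EX,EY,Z],1)*1000
m=(abs(B[...,0])<30)&(B[...,1]>50)&(B[...,1]<110)&(B[...,2]>71)&(B[...,2]<80);k=B[m];print('cup top',len(k),np.percentile(k,[2,50,98],axis=0).round(1).tolist())
k=B[(abs(B[...,0])<18)&(B[...,1]>45)&(B[...,1]<75)&(B[...,2]>40)&(B[...,2]<65)];print('cup face y',len(k),np.median(k,axis=0).round(1))
q=B[(B[...,0]>60)&(B[...,0]<130)&(abs(B[...,1])<90)&(B[...,2]>90)&(B[...,2]<205)];print('lid',np.pi/2+np.polyfit(q[:,2],q[:,0],1)[0])
g=P[180:,:][(abs(P[180:,:,2]-.09)<.012)&(abs(P[180:,:,0]-.4575)<.03)&(abs(P[180:,:,1]-.408)<.03)];print('glue',g[:,:2].min(0),g[:,:2].max(0))
cv2.imwrite('pics/s13z.png',cv2.resize(i[110:320,160:440,::-1],(800,600),interpolation=2))"
```

```text
t 23.825 box xyz mm [-176.    72.1  195.8] tilt 0.4 F [ 0.1 -0.3 -0.1] w 0.803 g 0.0 q [ 0.4  -0.25  1.91  0.    1.47  0.49]
cup top 58 [[-23.2, 57.3, 71.0], [-0.5, 91.0, 71.8], [22.5, 98.9, 74.3]]
cup face y 116 [ 0.5 58.8 52.7]
lid 1.753840512912323
glue [0.44399218 0.39378069] [0.47018121 0.42156539]
```

View pics/s13z.png

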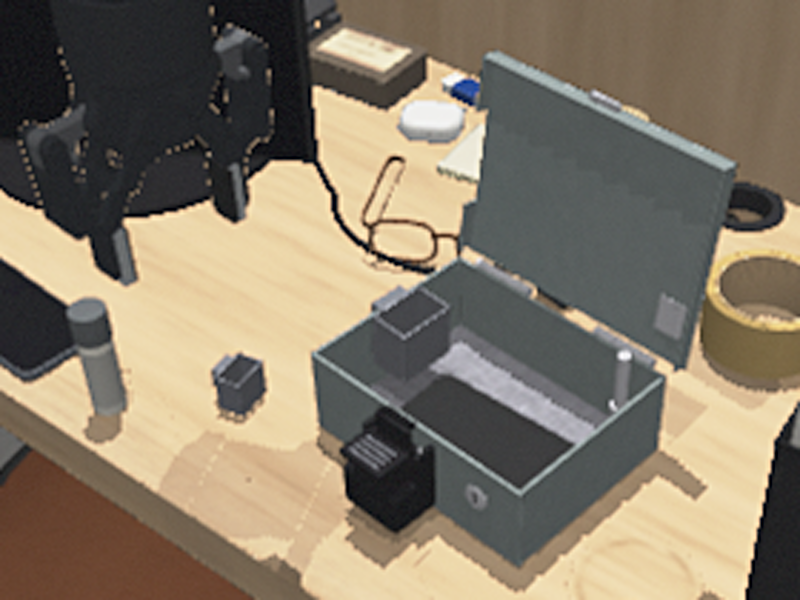

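The crop shows the cup (410,335) hanging inside the left wall with its hook over the rim at (388,300). The lid stands open, the glue stick (95,355) hasn't moved, and the gripper is clear. Handing in.

```bash
python3 -c "
from plant import *
print(job_done())"
```

```text
the job is handed in; nothing more can be done
None
```

The job is handed in, at about 24 s of the 64 s allowed: the lid stands open on its back stop at about 1.75 rad, the cup hangs by its hook at the middle of the left rim, the glue stick has not moved, and the arm never went near the mouse.

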